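# Load the bolt pail into the carousel, bring it to the front and hold it

### The job

Put the red pail of bolts, without tipping or dropping it, into the empty yellow berth of the parts carousel and let go of it. Then turn the carousel until that berth with its pail faces squarely to the orange arrow at the front, and finish while still gripping the carousel (not the pail), holding it firmly still there. Leave the other things on the bench where they are.

Things in the scene. Friction and masses are not known exactly. Their poses are not given: they have to be found in the camera images.
- pail_handle (a point): middle of the black grip of the RED pail's stiff upright handle: a bar 40 mm long, 14 mm thick and 16 mm high, its centre 108 mm above the pail's underside. The bar runs along this point's y axis, so fingers close along its x axis. A hand-size open steel pail of bolts, 0.28 to 0.56 kg, painted red, 68 mm across the foot, 76 mm across the rim, 64 mm high without the handle
- pail_mid (a point): centre of the red pail's body, 32 mm above its underside, on its axis (z axis up along it; same axes as pail_handle)
- pail: the red pail itself; origin at the centre of its underside, z up
- foot: dark fixed foot of the carousel; origin on the table under the turning axis; x axis points from the front to the back, so the front is its -x side, where a tongue 70 mm wide sticks out to 195 mm from the axis and bears a flat orange arrow pointing at the axis
- carousel: turning aluminium deck, 290 mm across, on the foot; origin on the turning axis 21 mm above the table; z up, deck top 35 mm above the table. It turns freely either way any number of turns and stays where it is left (about 1 N at a post moves it). It carries, 90 degrees apart and 88 mm from the axis, a yellow berth (at the deck's -x side) and three fixed clear jars with black lids (62 mm across, tops 105 mm above the table), and between these four grip posts
- berth (a point): centre of the floor of the one empty berth: a round yellow ring on the deck, 86 mm inside, 10 mm high, 96 mm outside; its floor is the deck top, 35 mm above the table, 88 mm from the axis; turns with the deck
- front (a point): fixed point 88 mm from the turning axis towards the orange arrow, 35 mm above the table: the berth's centre lies here when the berth faces squarely front
- post0 (a point): grip post 0: upright round post with a black rubber sleeve 16 mm across, 110 mm from the axis, 45 degrees clockwise (from above) from the berth; this point is the sleeve's middle, 130 mm above the table; the sleeve spans 105 to 155 mm above the table. All posts are alike; posts 1 and 2 lie away from the berth
- post1 (a point): grip post 1: upright round post with a black rubber sleeve 16 mm across, 110 mm from the axis, 135 degrees clockwise from the berth; this point is the sleeve's middle, 130 mm above the table; the sleeve spans 105 to 155 mm above the table. All posts are alike; posts 1 and 2 lie away from the berth
- post2 (a point): grip post 2: upright round post with a black rubber sleeve 16 mm across, 110 mm from the axis, 135 degrees counter-clockwise from the berth; this point is the sleeve's middle, 130 mm above the table; the sleeve spans 105 to 155 mm above the table. All posts are alike; posts 1 and 2 lie away from the berth
- post3 (a point): grip post 3: upright round post with a black rubber sleeve 16 mm across, 110 mm from the axis, 45 degrees counter-clockwise from the berth; this point is the sleeve's middle, 130 mm above the table; the sleeve spans 105 to 155 mm above the table. All posts are alike; posts 1 and 2 lie away from the berth
- bluepail: a bystander: a like pail painted blue (same sizes, handle top 116 mm above the table); origin at the centre of its underside
- tin: a bystander: plain steel can, 66 mm across, 85 mm high; origin at the centre of its underside
- wrench: a bystander: steel wrench 180 mm long lying flat
- screwdriver: a bystander: screwdriver with green handle, 200 mm long, lying behind the carousel
- tape: a bystander: grey roll of tape, 90 mm across, 25 mm high, lying flat
- carton: a bystander: cardboard carton 110 x 80 x 60 mm; origin at the centre of its underside

How it is judged:
By the outcome, as a careful person would: the job done as asked, in the order asked, and still so for the second after the job is handed in, while the arm keeps its last pose, push and grip.
It also fails if it takes over 61 s, if anything falls off the work surface, if the arm or the gripper's body presses on something with over 40 N, if the wrist force passes 120 N, or if a joint passes its speed limit or range.

### The arm

A 7-joint arm with a two-finger parallel gripper is mounted at the origin on the work surface. World frame = base frame: x ahead of the robot, y to its left, z up, the work surface at z = 0. Lengths are in m, angles in degrees, forces in N, time in s.
With the tool pointing down it reaches from about 0.425 to 0.875 m from the base axis. Payload 4.7 kg.
Tool frame: the origin (TCP) lies at the very end of the fingers, on their centre line; the grasp point (between the pads) lies env.tcp_to_grasp behind it (env.tcp_to_grasp is the distance from the TCP to the grasp point, in m); z points along the fingers, x is the direction in which the jaws open and shut, and the axes are right-handed (so a half turn about z gives the same grasp; the last joint's range is limited). The gripper opens to 87 mm and grips with 3 to 60 N. Pads are 19 mm wide; open, the fingers measure 117 mm over their backs; the gripper's body (75 mm by 190 mm) begins 51 mm behind the grasp point.
Start: joints at [76.152, 18.392, -4.016, 83.108, 1.295, 78.541, -3.26], TCP at [0.164, -0.629, 0.19] pointing down, gripper open.
Joint ranges: [-163.93, 163.93], [-17.29, 119.83], [-79.2, 71.16], [3.27, 140.29], [-89.18, 269.18], [5.43, 117.66], [-154.24, 154.24]. Speed limits (degrees/s): [147.25, 147.25, 180, 180, 180, 180, 180].

### API

Orientations are given as [roll, pitch, yaw] about the fixed x, y, z axes, in that order (R = Rz(yaw) Ry(pitch) Rx(roll)).
In Python, from cell import env gives the robot as it stands. The module is installed in compiled form; this text tells all that it offers.
- The arm moves only by the tool send_rows, never from a script. Its argument "steps" is a list of rows, each a list of 3 entries, a list of its own where there are three numbers: the shift along the tool's x, y, z in m, then the turn, a rotation vector about the tool's x, y, z in rad, then the finger opening in m, from 0 to 0.087. A call has exactly 5 rows; each row is the pose to reach, as a shift and turn from the pose commanded when the call began, along the tool's axes at that moment; what a row does not reach only later rows make up. A row lasts 1/12 s, in which the tool goes at most 41.7 mm and 7.16 degrees, less where a joint would pass 70% of its speed; a pose out of reach is approached as far as the arm can. A call with a gripper value outside its range is refused whole. The fingers move at their own pace and stop on an object; "grip_force" is the grip in N (left out, the last holds). Time passes only in rows, so rows that repeat a pose let the fingers close, or fill a call up. It gives the time, the measured TCP pose, the force and the opening at its end, in the units of the state.
- env.get_obs(): the state, without advancing time (a new reading comes with each control period).
- env.read_camera(name): name is "side" or "top" or "wrist"; returns a dict with "pixels" (420x560x3 uint8, red, green, blue), "fx", "fy", "cx", "cy" (pixels), "position" and "rotation" of the camera in the world. Camera axes: x right, y up, looking along -z (the intrinsics and any distortion apply to the point x, -y, -z); pixel columns grow to the right and rows downward; lengths in m; the calibration is good to about 2 mm. A picture is of the moment at which its call begins. There is no depth.
- env.sign_off(): hands the job in, once; it reports no verdict.
The state is a dict: "time_s": time; "qpos": joint angles; "joint_velocities": joint speeds; "effort": joint torques, N m; "tool_pos": TCP position; "tool_rot": TCP orientation; "force": force on the tool from outside, world axes, zero at the start; "wrist_torque": the same for the moment, N m; "grip_width": finger opening in m.
Only numpy, scipy, OpenCV 4.12 (cv2) and the standard library are available. Lean on these libraries where they do the work, as an engineer would, in place of code of your own. Each camera call takes 0.05 s, during which the arm holds its last target.

## Working session

There is one attempt and no reset: what is moved stays moved. The work goes in short steps, Python scripts to look and compute and a tool call to move; the robot and the scene stay as the last step left them, time stands still between calls to the robot, and variables do not carry over. Pictures are saved under pics/ and viewed, and the job is handed in when it is done.

Besides the shell and the picture viewer there is one more tool, called after ">>>" as name(argument=value, ...), one argument or row to a line, values as JSON. send_rows: Moves the arm, as the interface text tells. Its arguments: {"type":"object","properties":{"steps":{"type":"array"},"grip_force":{"type":"number"}},"required":["steps"]}

```bash
mkdir -p pics; python3 - <<'E'
from cell import env
import cv2, pickle
o=env.get_obs(); print(o, env.tcp_to_grasp)
for n in ("side","top","wrist"):
    c=env.read_camera(n); cv2.imwrite(f"pics/{n}0.png",c["pixels"][:,:,::-1]); pickle.dump(c,open(f"pics/{n}0.pkl","wb"))
    print(n,{k:v for k,v in c.items() if k!="pixels"})
E
```

```text
{'time_s': 0.0, 'qpos': array([76.15205406, 18.43898111, -4.01405551, 83.17691189,  1.29388008,
       78.53869025, -3.25849645]), 'joint_velocities': array([-0.05177551,  0.07325969,  0.01671201,  0.03110503, -0.00182399,
       -0.01229384,  0.11530072]), 'effort': array([ 9.50255926e-04, -4.91294074e+01, -4.03361712e-01, -3.12526882e+01,
       -6.37930096e-02,  4.37905372e-02,  1.61596613e-04]), 'tool_pos': array([ 0.16424025, -0.62826757,  0.18904463]), 'tool_rot': array([ 1.79994881e+02,  1.09408964e-01, -7.53423855e+01]), 'force': array([-0.29872262, -0.76709541,  0.57110962]), 'wrist_torque': array([-0.01853483,  0.03015232,  0.08333386]), 'grip_width': 0.08706743574773942} 0.0187
side {'fx': 387.88300616625867, 'fy': 387.88300616625867, 'cx': 279.63272229609987, 'cy': 205.4472610267714, 'position': array([0.46500783, 0.98866039, 0.81568735]), 'rotation': array([ 5.39128333e+01,  7.77466986e-02, -1.76438236e+02])}
top {'fx': 466.69487770812225, 'fy': 466.69487770812225, 'cx': 284.6763022067476, 'cy': 208.96353842940016, 'position': array([0.37429233, 0.02673659, 1.26618428]), 'rotation': array([  7.79099433,  -0.19073668, -89.38535187])}
wrist {'fx': 297.7346151196489, 'fy': 297.7346151196489, 'cx': 281.45493604977753, 'cy': 209.627799398012, 'position': array([ 0.24089119, -0.60754576,  0.3843525 ]), 'rotation': array([-16.90049131,   0.1758809 , -75.33497521])}
```

View pics/top0.png

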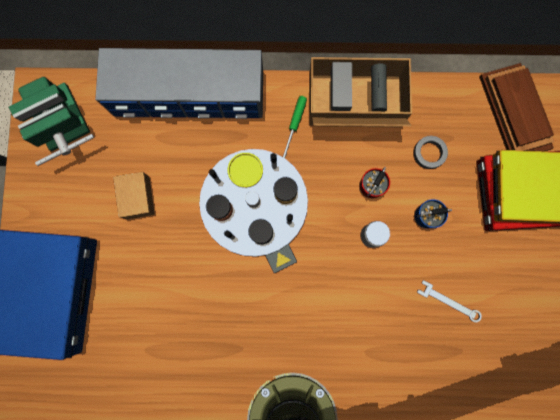

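View pics/side0.png

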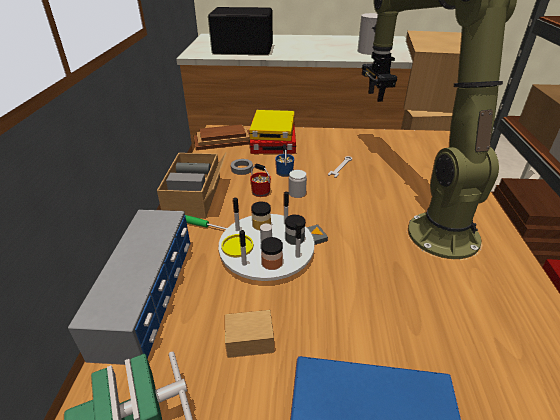

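View pics/wrist0.png

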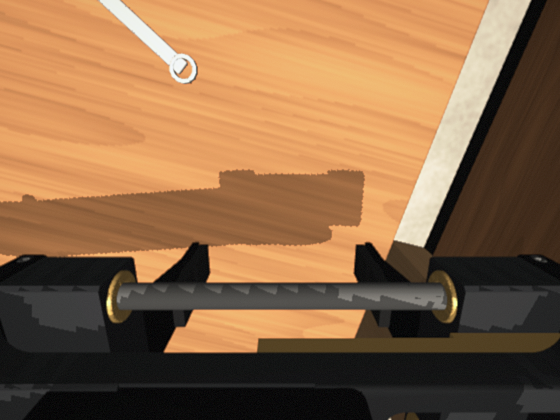

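The top view shows the carousel at about (253,202), with the yellow berth behind it at (246,171). The orange arrow is at (283,259), the red pail at (375,183), the blue pail at (432,213) and the tin at (377,235). Next I'll build the ray helper and measure.

```bash
cat > h.py <<'E'
import numpy as np, cv2, pickle
from scipy.spatial.transform import Rotation as R
def rot(c): return R.from_euler('xyz',c["rotation"],degrees=True).as_matrix()
def ray(c,uv):
    u,v=uv; d=rot(c)@np.array([(u-c["cx"])/c["fx"],-(v-c["cy"])/c["fy"],-1.]); return np.array(c["position"]),d/np.linalg.norm(d)
def onz(c,uv,z):
    p,d=ray(c,uv); return p+d*(z-p[2])/d[2]
def proj(c,P):
    q=rot(c).T@(np.asarray(P,float)-c["position"]); return np.array([c["cx"]+c["fx"]*q[0]/-q[2], c["cy"]-c["fy"]*q[1]/-q[2]])
def blobs(c,lo,hi,box=None,amin=10):
    hsv=cv2.cvtColor(np.ascontiguousarray(c["pixels"]),cv2.COLOR_RGB2HSV); m=cv2.inRange(hsv,lo,hi)
    if box: k=np.zeros_like(m);k[box[1]:box[3],box[0]:box[2]]=1;m=m*k
    n,l,s,ce=cv2.connectedComponentsWithStats(m); return [(s[i].tolist(),ce[i].round(2).tolist(),l==i) for i in range(1,n) if s[i][4]>=amin]
def load(n): return pickle.load(open(f"pics/{n}.pkl","rb"))
def snap(n,tag,crop=None,k=1):
    from cell import env
    c=env.read_camera(n); pickle.dump(c,open(f"pics/{n}{tag}.pkl","wb")); save(c,f"{n}{tag}",crop,k); return c
def save(c,name,crop=None,k=1):
    im=c["pixels"][:,:,::-1]
    if crop: im=im[crop[1]:crop[3],crop[0]:crop[2]]
    cv2.imwrite(f"pics/{name}.png",cv2.resize(im,None,fx=k,fy=k,interpolation=cv2.INTER_NEAREST))
E
python3 - <<'E'
from h import *
t=load("top0"); s=load("side0")
save(t,"topz",(190,130,460,330),2.9); save(s,"sidez",(200,140,360,290),5)
print("sanity base",proj(t,[0,0,0]),proj(s,[0,0,0]))
for nm,lo,hi,box,z in [("yellow",(22,150,120),(35,255,255),(200,130,310,220),.045),("arrow",(15,120,120),(35,255,255),(268,243,298,272),.02),("red",(0,150,60),(6,255,255),(350,150,410,210),.05)]:
    for st,ce,_ in blobs(t,lo,hi,box): print(nm,st,ce,onz(t,ce,z))
E
```

```text
sanity base [291.85032843 419.38251862] [442.5168039  234.64507954]
yellow [228, 153, 35, 34, 915] [244.91, 169.57] [0.64642534 0.1318187  0.045     ]
arrow [277, 253, 13, 14, 107] [281.54, 259.61] [0.40899748 0.03128952 0.02      ]
red [361, 168, 21, 26, 62] [367.66, 178.1] [ 0.62592182 -0.1950201   0.05      ]
red [371, 173, 19, 25, 64] [383.19, 187.33] [ 0.60148333 -0.23584684  0.05      ]
```

```bash
ls .
```

```text
h.py
pics
```

View pics/topz.png

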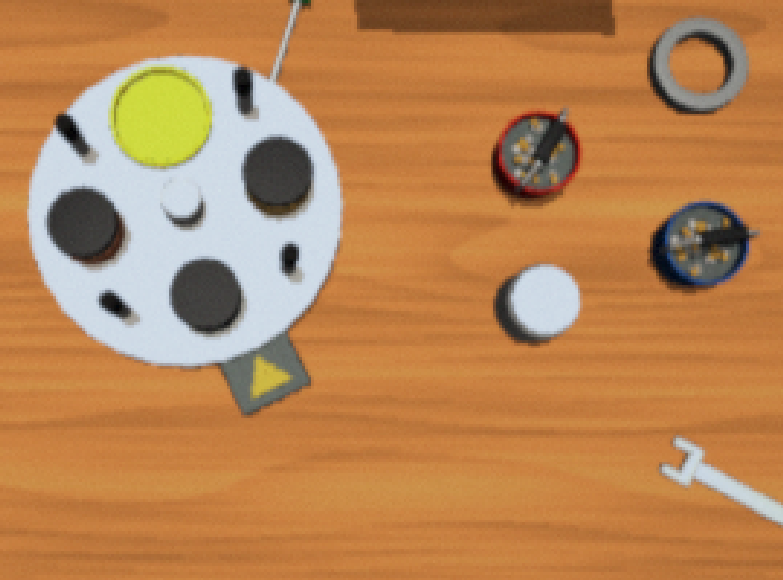

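View pics/sidez.png

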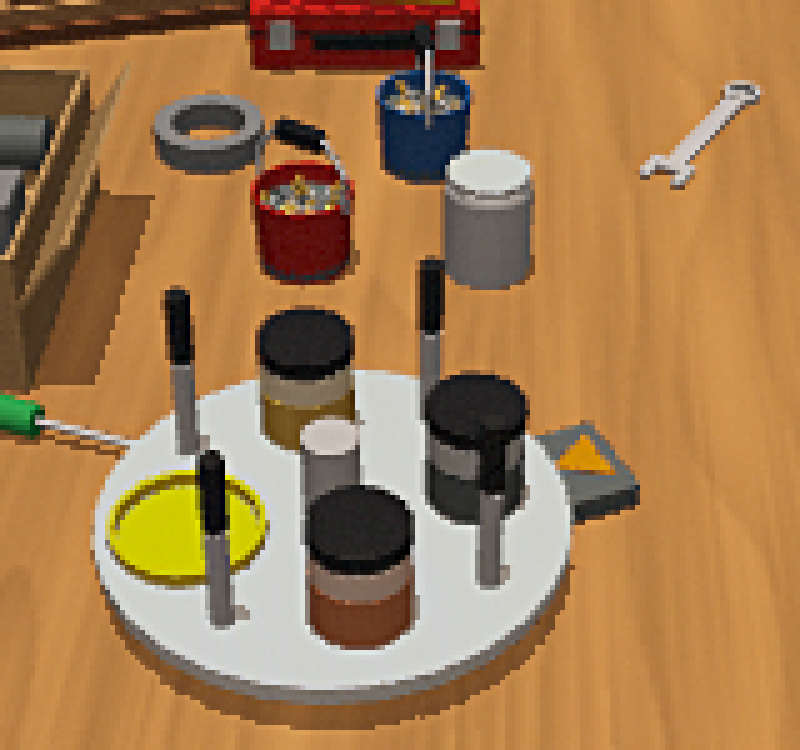

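The zooms show the red pail's handle bar running up and to the right, with its middle near topz (551,143). In the side zoom it is near (301,134). Next I'll fit the deck, berth, rim and lids.

```bash
python3 - <<'E'
from h import *
t=load("top0"); s=load("side0")
hsv=cv2.cvtColor(t["pixels"],cv2.COLOR_RGB2HSV)
def pts_on(c,m,z):
    cs,_=cv2.findContours(m.astype(np.uint8),cv2.RETR_EXTERNAL,cv2.CHAIN_APPROX_NONE); k=max(cs,key=cv2.contourArea)
    h=cv2.convexHull(k)[:,0,:]; return np.array([onz(c,p,z)[:2] for p in h])
def fit(p):
    A=np.c_[2*p,np.ones(len(p))]; x=np.linalg.lstsq(A,(p**2).sum(1),rcond=None)[0]; return x[:2],np.sqrt(x[2]+x[:2]@x[:2])
box=np.zeros((420,560),np.uint8); box[140:262,192:315]=1
deck=(cv2.inRange(hsv,(0,0,150),(179,60,255))>0)&(box>0)
deckc,r=fit(pts_on(t,deck,.035)); print("deck",deckc,r)
y=blobs(t,(22,150,120),(35,255,255),(200,130,310,220),100)[0][2]
bc,r=fit(pts_on(t,y,.045)); print("berth ring",bc,r)
v=bc-deckc; print("berth r,ang",np.linalg.norm(v),np.degrees(np.arctan2(v[1],v[0])))
# lids (dark, big)
for st,ce,m in blobs(t,(0,0,0),(179,110,75),(195,145,312,256),15):
    if st[4]>300: 
        p,r=fit(pts_on(t,m,.105)); v=p-deckc; print("lid",p,r,np.linalg.norm(v),np.degrees(np.arctan2(v[1],v[0])))
    else:
        p=onz(t,ce,.130)[:2]; v=p-deckc; print("post?",st,ce,p,np.linalg.norm(v),np.degrees(np.arctan2(v[1],v[0])))
a=onz(t,[281.54,259.61],.02)[:2]; v=a-deckc; print("arrow",a,np.linalg.norm(v),np.degrees(np.arctan2(v[1],v[0])))
# foot tongue grey
for st,ce,m in blobs(t,(0,0,40),(179,120,130),(262,235,302,276),40): print("tongue",st,ce,cv2.minAreaRect(np.argwhere(m)[:,::-1].astype(np.float32)))
# red pail
m=((cv2.inRange(hsv,(0,140,60),(7,255,255))|cv2.inRange(hsv,(174,140,60),(179,255,255)))>0); bx=np.zeros_like(m); bx[160:208,350:402]=1; m&=bx
pts=np.argwhere(m)[:,::-1]; h=cv2.convexHull(pts.astype(np.int32))[:,0]
p,r=fit(np.array([onz(t,q,.064)[:2] for q in h])); print("rim",p,r,pts.min(0),pts.max(0))
for st,ce,mm in blobs(t,(0,0,0),(179,255,60),(362,165,396,200),8): 
    print("handle top",st,ce,onz(t,ce,.110),cv2.fitLine(np.argwhere(mm)[:,::-1].astype(np.float32),2,0,.01,.01).ravel())
for st,ce,mm in blobs(s,(0,0,0),(179,255,60),(250,155,272,178),5): print("handle side",st,ce)
# tri
uvt=[190+551/2.9,130+143/2.9]; uvs=[200+301/5,140+134/5]
p1,d1=ray(t,uvt);p2,d2=ray(s,uvs); k=np.linalg.lstsq(np.c_[d1,-d2],p2-p1,rcond=None)[0]; print("tri",p1+k[0]*d1,p2+k[1]*d2)
for n,z,uv in [("tin",.085,(190+544/2.9,130+301/2.9)),("blue h",.11,(190+722/2.9,130+239/2.9)),("blue rim",.064,(190+705/2.9,130+243/2.9))]: print(n,onz(t,uv,z))
E
```

```text
deck [0.57067568 0.10444715] 0.1487412969115094
berth ring [0.6465614 0.1319235] 0.04564522132352196
berth r,ang 0.08070682916529896 19.904074756510635
post? [271, 154, 5, 15, 56] [273.34, 160.11] [0.65237087 0.05419736] 0.09591218083130527 -31.595205371416522
post? [210, 170, 10, 13, 59] [214.24, 175.66] [0.61119095 0.20020172] 0.10397319349112236 67.06601070320919
lid [0.5834167  0.02362249] 0.029633958547250826 0.08182272938969555 -81.04173461544922
lid [0.53712319 0.19112377] 0.029787852069566186 0.09294409847618176 111.16140068406176
post? [250, 201, 10, 6, 18] [255.44, 204.56] [0.53990902 0.0966533 ] 0.03173848257301825 -165.78479147970864
post? [287, 215, 6, 9, 39] [289.36, 218.62] [0.50602809 0.01288975] 0.11208063781307498 -125.2254569344174
lid [0.47528871 0.08326999] 0.029801440202508384 0.09770950161855846 -167.48260747299028
post? [225, 231, 9, 8, 42] [228.83, 234.52] [0.46537511 0.16009205] 0.11909896708650682 152.14629341780943
arrow [0.40899748 0.03128952] 0.17745951039831284 -155.65376473782985
tongue [262, 235, 11, 10, 79] [266.05, 238.63] ((267.0, 239.5), (9.0, 10.0), 90.0)
tongue [264, 239, 33, 34, 382] [280.93, 258.06] ((283.67047119140625, 256.3714294433594), (21.40636444091797, 33.12099075317383), 61.11341857910156)
rim [ 0.61254565 -0.21234349] 0.03790082084486242 [361 168] [389 197]
handle top [374, 171, 14, 16, 92] [379.54, 177.73] [ 0.61480216 -0.21410982  0.11      ] [  0.53661007  -0.84383035 379.5435     177.72826   ]
handle top [362, 188, 13, 10, 41] [366.24, 194.0] [ 0.57276123 -0.17996452  0.11      ] [  0.8305851    0.55689174 366.2439     194.        ]
handle side [255, 164, 10, 7, 44] [259.43, 166.64]
handle side [250, 167, 2, 5, 6] [250.17, 168.67]
tri [ 0.61174788 -0.21622325  0.10512545] [ 0.61113684 -0.21622371  0.10500058]
tin [ 0.47498059 -0.21191491  0.085     ]
blue h [ 0.52812454 -0.3613225   0.11      ]
blue rim [ 0.53045846 -0.36138648  0.064     ]
```

```bash
cat >> h.py <<'E'
def T(pos,yaw,roll=180.,pitch=0.): return np.array(pos,float),R.from_euler('xyz',[roll,pitch,yaw],degrees=True)
def cur():
    from cell import env
    o=env.get_obs(); return np.array(o["tool_pos"]),R.from_euler('xyz',o["tool_rot"],degrees=True),o
def rows(start,poses,w):
    "poses: list of (pos,Rot); prints calls of 5 rows in tool frame of each call's start"
    p0,r0=start; out=[]
    for k in range(0,len(poses),5):
        call=[]
        for p,r in poses[k:k+5]:
            d=r0.inv().apply(p-p0); v=(r0.inv()*r).as_rotvec()
            call.append([[round(float(x),4)+0. for x in d],[round(float(x),4)+0. for x in v],w])
        print(call); p0,r0=poses[min(k+4,len(poses)-1)]
def lin(start,yaw0,pos,yaw,n,ease=False):
    f=np.arange(1,n+1)/n
    if ease: f=f*f*(3-2*f)
    return [T(start+(np.array(pos)-start)*a,yaw0+(yaw-yaw0)*a) for a in f]
E
python3 - <<'E'
from h import *
p,r,o=cur()
t=load("top0")
# bar direction via world
a=onz(t,(379.54-5.4,177.73+8.4),.11);b=onz(t,(379.54+5.4,177.73-8.4),.11);d=b-a;print("bar yaw",np.degrees(np.arctan2(d[1],d[0])))
# tongue corners
m=cv2.inRange(cv2.cvtColor(t["pixels"],cv2.COLOR_RGB2HSV),(0,0,40),(179,120,130)); 
k=[x for x in blobs(t,(0,0,40),(179,120,130),(262,235,302,276),40)][-1][2]
ax=np.array([.5606,.1075])
print(cv2.boxPoints(cv2.minAreaRect(np.argwhere(k)[:,::-1].astype(np.float32))))
rows((p,r),lin(p,-75.34,[.613,-.2145,.24],58,20,),.087)
E
```

```text
bar yaw -32.7624990318806
[[264.      254.99997]
 [293.      238.99997]
 [303.34094 257.7429 ]
 [274.34094 273.7429 ]]
[[[-0.0144, -0.0269, -0.0025], [0.0, 0.0014, -0.1164], 0.087], [[-0.0287, -0.0539, -0.005], [-0.0001, 0.0014, -0.2328], 0.087], [[-0.0431, -0.0808, -0.0075], [-0.0001, 0.0014, -0.3492], 0.087], [[-0.0574, -0.1078, -0.0101], [-0.0002, 0.0014, -0.4655], 0.087], [[-0.0718, -0.1347, -0.0126], [-0.0003, 0.0014, -0.5819], 0.087]]
[[[0.0028, -0.0304, -0.0025], [0.0, 0.0, -0.1164], 0.087], [[0.0056, -0.0608, -0.0051], [0.0, 0.0, -0.2327], 0.087], [[0.0085, -0.0912, -0.0076], [0.0, 0.0, -0.3491], 0.087], [[0.0113, -0.1216, -0.0101], [0.0, 0.0, -0.4654], 0.087], [[0.0141, -0.152, -0.0127], [0.0, 0.0, -0.5818], 0.087]]
[[[0.0191, -0.0238, -0.0025], [0.0, 0.0, -0.1164], 0.087], [[0.0381, -0.0477, -0.0051], [0.0, 0.0, -0.2327], 0.087], [[0.0572, -0.0715, -0.0076], [0.0, 0.0, -0.3491], 0.087], [[0.0762, -0.0954, -0.0101], [0.0, 0.0, -0.4654], 0.087], [[0.0953, -0.1192, -0.0127], [0.0, 0.0, -0.5818], 0.087]]
[[[0.029, -0.0094, -0.0025], [0.0, 0.0, -0.1164], 0.087], [[0.0581, -0.0189, -0.0051], [0.0, 0.0, -0.2327], 0.087], [[0.0871, -0.0283, -0.0076], [0.0, 0.0, -0.3491], 0.087], [[0.1161, -0.0378, -0.0101], [0.0, 0.0, -0.4654], 0.087], [[0.1451, -0.0472, -0.0127], [0.0, 0.0, -0.5818], 0.087]]
```

>>> send_rows(
  steps=[
    [[-0.014, -0.027, -0.0025], [0, 0.0014, -0.116], 0.087],
    [[-0.029, -0.054, -0.005], [0, 0.0014, -0.233], 0.087],
    [[-0.043, -0.081, -0.0075], [0, 0.0014, -0.349], 0.087],
    [[-0.057, -0.108, -0.01], [0, 0.0014, -0.465], 0.087],
    [[-0.072, -0.135, -0.0125], [0, 0.0014, -0.582], 0.087],
  ],
)

```text
time_s: 0.57
tool_pos: [0.2776, -0.5239, 0.2024]
tool_rot: [180.0, -0.1, -41.7]
force: [0.3, 0.1, 0.5]
grip_width: 0.0872
```

>>> send_rows(
  steps=[
    [[0.003, -0.03, -0.0025], [0, 0, -0.116], 0.087],
    [[0.006, -0.061, -0.005], [0, 0, -0.233], 0.087],
    [[0.0085, -0.091, -0.0075], [0, 0, -0.349], 0.087],
    [[0.011, -0.122, -0.01], [0, 0, -0.465], 0.087],
    [[0.014, -0.152, -0.0125], [0, 0, -0.582], 0.087],
  ],
)

```text
time_s: 0.98
tool_pos: [0.3898, -0.42, 0.2151]
tool_rot: [179.9, -0.0, -8.3]
force: [-0.5, 0.3, -0.8]
grip_width: 0.0869
```

>>> send_rows(
  steps=[
    [[0.019, -0.024, -0.0025], [0, 0, -0.116], 0.087],
    [[0.038, -0.048, -0.005], [0, 0, -0.233], 0.087],
    [[0.057, -0.0715, -0.0075], [0, 0, -0.349], 0.087],
    [[0.076, -0.095, -0.01], [0, 0, -0.465], 0.087],
    [[0.095, -0.119, -0.0125], [0, 0, -0.582], 0.087],
  ],
)

```text
time_s: 1.4
tool_pos: [0.5014, -0.317, 0.2275]
tool_rot: [179.9, 0.0, 25.0]
force: [0.0, 0.1, -0.3]
grip_width: 0.087
```

>>> send_rows(
  steps=[
    [[0.029, -0.0095, -0.0025], [0, 0, -0.116], 0.087],
    [[0.058, -0.019, -0.005], [0, 0, -0.233], 0.087],
    [[0.087, -0.028, -0.0075], [0, 0, -0.349], 0.087],
    [[0.116, -0.038, -0.01], [0, 0, -0.465], 0.087],
    [[0.145, -0.047, -0.0125], [0, 0, -0.582], 0.087],
  ],
)

```text
time_s: 1.82
tool_pos: [0.6135, -0.2137, 0.2399]
tool_rot: [180.0, 0.1, 58.4]
force: [1.1, 0.5, 0.4]
grip_width: 0.0875
```

```bash
python3 - <<'E'
from h import *
w=snap("wrist","1"); p,r,o=cur(); print(p,o["tool_rot"],o["qpos"],o["force"],o["time_s"])
for P in ([.613,-.2145,.108],[.613,-.2145,.064]): print(proj(w,P))
E
```

```text
[ 0.61800793 -0.20628868  0.23999415] [179.89512845  -0.34068703  59.14924601] [ 44.61270726  21.41772659 -38.056717    77.60169231  12.78049258
  85.12556528  66.62390017] [0.39899486 5.49666043 0.13876083] 1.8667
[280.20480683 194.54238215]
[280.35388211 186.19557499]
```

View pics/wrist1.png

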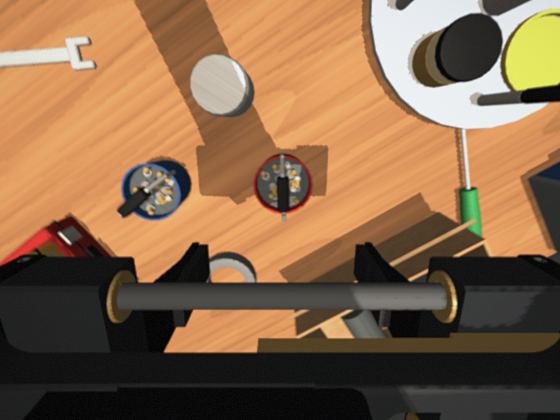

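The wrist view shows the bar at about (284,195), nearly upright in the image, so it lies along tool y as wanted. The arm was still settling, so I'll measure again.

>>> send_rows(
  steps=[
    [[0, 0, 0], [0, 0, 0], 0.087],
    [[0, 0, 0], [0, 0, 0], 0.087],
    [[0, 0, 0], [0, 0, 0], 0.087],
    [[0, 0, 0], [0, 0, 0], 0.087],
    [[0, 0, 0], [0, 0, 0], 0.087],
  ],
)

```text
time_s: 2.28
tool_pos: [0.612, -0.2163, 0.24]
tool_rot: [179.9, 0.1, 57.9]
force: [0.6, -0.2, -0.1]
grip_width: 0.087
```

```bash
python3 - <<'E'
from h import *
w=snap("wrist","2"); p,r,o=cur(); print(p,o["tool_rot"],o["force"],o["time_s"]); save(w,"w2z",(230,120,350,250),4)
for st,ce,m in blobs(w,(0,0,0),(179,255,50),(255,150,315,222),20):
    L=cv2.fitLine(np.argwhere(m)[:,::-1].astype(np.float32),2,0,.01,.01).ravel(); a=onz(w,L[2:]-8*L[:2],.108);b=onz(w,L[2:]+8*L[:2],.108);d=b-a
    print(st,ce,onz(w,ce,.110),np.degrees(np.arctan2(d[1],d[0])))
hsv=cv2.cvtColor(w["pixels"],cv2.COLOR_RGB2HSV)
m=((cv2.inRange(hsv,(0,140,60),(7,255,255))|cv2.inRange(hsv,(174,140,60),(179,255,255)))>0); m[:, :250]=0;m[:,320:]=0;m[:140]=0;m[220:]=0
h=cv2.convexHull(np.argwhere(m)[:,::-1].astype(np.int32))[:,0]
q=np.array([onz(w,x,.064)[:2] for x in h]);A=np.c_[2*q,np.ones(len(q))]; x=np.linalg.lstsq(A,(q**2).sum(1),rcond=None)[0]; print("rim",x[:2],np.sqrt(x[2]+x[:2]@x[:2]))
E
```

```text
[ 0.61214557 -0.2160735   0.24005919] [1.79920608e+02 7.98579926e-02 5.79130140e+01] [-0.3621042  -0.51795801 -0.41481836] 2.3333
[278, 176, 14, 35, 393] [284.7, 193.45] [ 0.61270696 -0.21207441  0.11      ] -29.65248129418106
rim [ 0.61218264 -0.21171017] 0.03771093906760987
```

View pics/w2z.png

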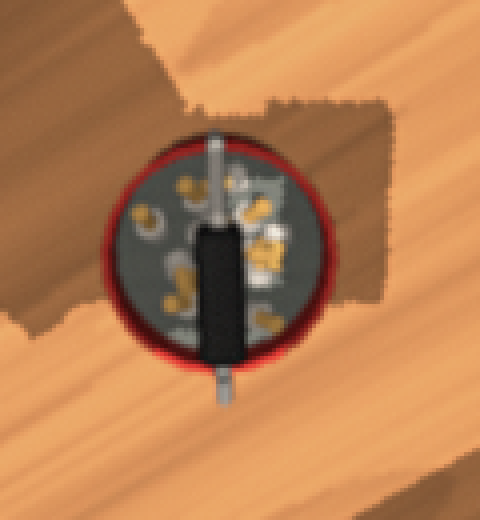

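The wrist view puts the handle at (0.613, -0.2125), which agrees with the rim centre. I'll descend.

```bash
python3 - <<'E'
from h import *
p,r,o=cur()
rows((p,r),lin(p,57.9,[.613,-.2125,.0893],59.5,15,True),.087)
E
```

```text
[[[0.0, 0.0, 0.0019], [0.0014, 0.0014, -0.0001], 0.087], [[0.0002, -0.0001, 0.0073], [0.0014, 0.0014, -0.0011], 0.087], [[0.0004, -0.0001, 0.0157], [0.0014, 0.0014, -0.0027], 0.087], [[0.0006, -0.0002, 0.0264], [0.0014, 0.0014, -0.0047], 0.087], [[0.001, -0.0004, 0.0391], [0.0014, 0.0014, -0.007], 0.087]]
[[[0.0003, -0.0001, 0.014], [0.0, 0.0, -0.0026], 0.087], [[0.0007, -0.0002, 0.0288], [0.0, 0.0, -0.0053], 0.087], [[0.001, -0.0003, 0.0438], [0.0, 0.0, -0.0081], 0.087], [[0.0014, -0.0004, 0.0586], [0.0, 0.0, -0.0109], 0.087], [[0.0017, -0.0006, 0.0726], [0.0, 0.0, -0.0134], 0.087]]
[[[0.0003, -0.0001, 0.0126], [0.0, 0.0, -0.0023], 0.087], [[0.0005, -0.0002, 0.0234], [0.0, 0.0, -0.0043], 0.087], [[0.0007, -0.0002, 0.0318], [0.0, 0.0, -0.0059], 0.087], [[0.0009, -0.0003, 0.0372], [0.0, 0.0, -0.0069], 0.087], [[0.0009, -0.0003, 0.0391], [0.0, 0.0, -0.0072], 0.087]]
```

>>> send_rows(
  steps=[
    [[0.001, 0, 0.002], [0, 0, -0.005], 0.087],
    [[0.002, -0.001, 0.007], [0, 0, -0.01], 0.087],
    [[0.003, -0.001, 0.016], [0, 0, -0.02], 0.087],
    [[0.0035, -0.001, 0.026], [0, 0, -0.025], 0.087],
    [[0.0035, -0.001, 0.039], [0, 0, -0.028], 0.087],
  ],
)

```text
time_s: 2.75
tool_pos: [0.614, -0.211, 0.2001]
tool_rot: [179.9, 0.0, 59.7]
force: [0.5, 0.1, -0.2]
grip_width: 0.0871
```

>>> send_rows(
  steps=[
    [[0, 0, 0.014], [0, 0, 0], 0.087],
    [[0, 0, 0.029], [0, 0, 0], 0.087],
    [[0, 0, 0.044], [0, 0, 0], 0.087],
    [[0, 0, 0.058], [0, 0, 0], 0.087],
    [[0, 0, 0.071], [0, 0, 0], 0.087],
  ],
)

```text
time_s: 3.17
tool_pos: [0.6132, -0.2112, 0.1277]
tool_rot: [-180.0, 0.1, 59.7]
force: [-0.2, 0.7, 0.5]
grip_width: 0.0872
```

```bash
python3 - <<'E'
from h import *
p,r,o=cur(); print(p,o["tool_rot"],o["force"],o["time_s"],r.inv().apply(np.array([.613,-.2125,.0893])-p))
E
```

```text
[ 0.61318207 -0.21123335  0.12774579] [-1.79976131e+02  5.91241246e-02  5.96568381e+01] [-0.24954018  0.664719    0.53608923] 3.1667 [-0.00114544  0.00049878  0.03844679]
```

>>> send_rows(
  steps=[
    [[-0.001, 0, 0.012], [0, 0, 0], 0.087],
    [[-0.001, 0, 0.023], [0, 0, 0], 0.087],
    [[-0.001, 0, 0.032], [0, 0, 0], 0.06],
    [[-0.001, 0, 0.037], [0, 0, 0], 0.04],
    [[-0.001, 0, 0.038], [0, 0, 0], 0.03],
  ],
  grip_force=10,
)

```text
time_s: 3.58
tool_pos: [0.6129, -0.2122, 0.0908]
tool_rot: [-180.0, 0.0, 59.6]
force: [-0.3, 0.8, 0.6]
grip_width: 0.0747
```

>>> send_rows(
  steps=[
    [[0, 0, 0], [0, 0, 0], 0.025],
    [[0, 0, 0], [0, 0, 0], 0.02],
    [[0, 0, 0], [0, 0, 0], 0.016],
    [[0, 0, 0], [0, 0, 0], 0.01],
    [[0, 0, 0], [0, 0, 0], 0.0],
  ],
)

```text
time_s: 4.0
tool_pos: [0.6137, -0.2124, 0.0926]
tool_rot: [179.9, 0.0, 59.6]
force: [-0.5, 1.0, -0.2]
grip_width: 0.0415
```

>>> send_rows(
  steps=[
    [[0, 0, 0], [0, 0, 0], 0.0],
    [[0, 0, 0], [0, 0, 0], 0.0],
    [[0, 0, 0], [0, 0, 0], 0.0],
    [[0, 0, 0], [0, 0, 0], 0.0],
    [[0, 0, 0], [0, 0, 0], 0.0],
  ],
  grip_force=40,
)

```text
time_s: 4.42
tool_pos: [0.6134, -0.2123, 0.092]
tool_rot: [179.9, 0.0, 59.6]
force: [0.5, 1.1, 0.4]
grip_width: 0.008
```

```bash
python3 - <<'E'
from h import *
p,r,o=cur(); print(p,o["tool_rot"],o["force"],o["wrist_torque"],o["grip_width"],o["time_s"])
w=snap("wrist","3"); snap("side","3",(200,80,360,220),5)
E
```

```text
[ 0.6133729  -0.21231558  0.09199669] [1.79935262e+02 4.50521339e-02 5.96441805e+01] [0.46894528 1.06252004 0.43319317] [ 0.024541   -0.19927336  0.00672104] 0.007992321031211697 4.4167
```

View pics/side3.png

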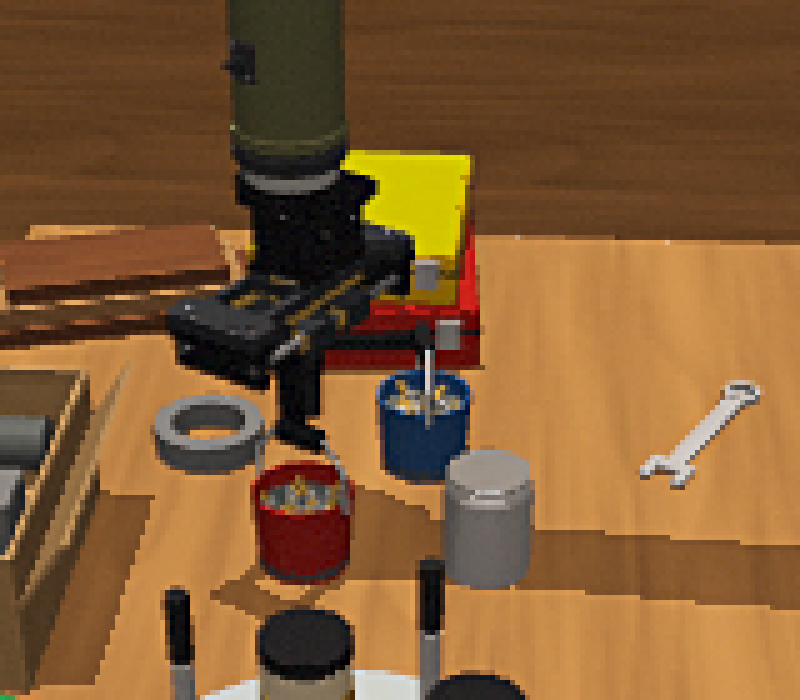

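View pics/wrist3.png

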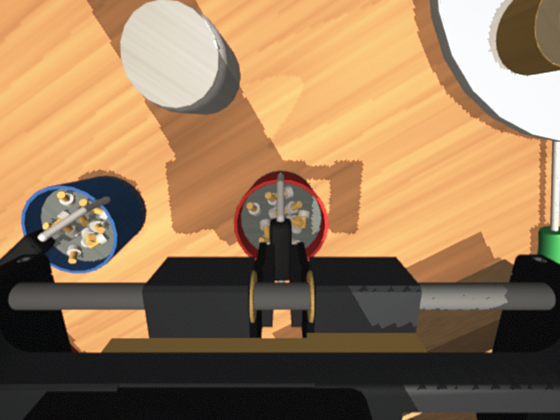

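The grip width reads 8 mm, but the bar is 14 mm thick. I'll let it settle and read again before lifting.

>>> send_rows(
  steps=[
    [[0, 0, 0], [0, 0, 0], 0.0],
    [[0, 0, 0], [0, 0, 0], 0.0],
    [[0, 0, 0], [0, 0, 0], 0.0],
    [[0, 0, 0], [0, 0, 0], 0.0],
    [[0, 0, 0], [0, 0, 0], 0.0],
  ],
)

```text
time_s: 4.93
tool_pos: [0.6134, -0.2123, 0.092]
tool_rot: [179.9, 0.0, 59.6]
force: [-0.9, -0.8, 0.2]
grip_width: 0.0005
```

```bash
python3 - <<'E'
from h import *
p,r,o=cur(); print(p,o["tool_rot"],o["force"],o["wrist_torque"],o["grip_width"],o["time_s"])
w=snap("wrist","4",(200,140,360,340),4); 
E
```

```text
[ 0.61342236 -0.21232177  0.09201228] [1.79931072e+02 4.13885469e-02 5.96469810e+01] [-0.94011805 -0.75593654  0.16194749] [ 0.06371185 -0.15923577 -0.01513997] 0.0005100618852837284 4.9333
```

View pics/wrist4.png

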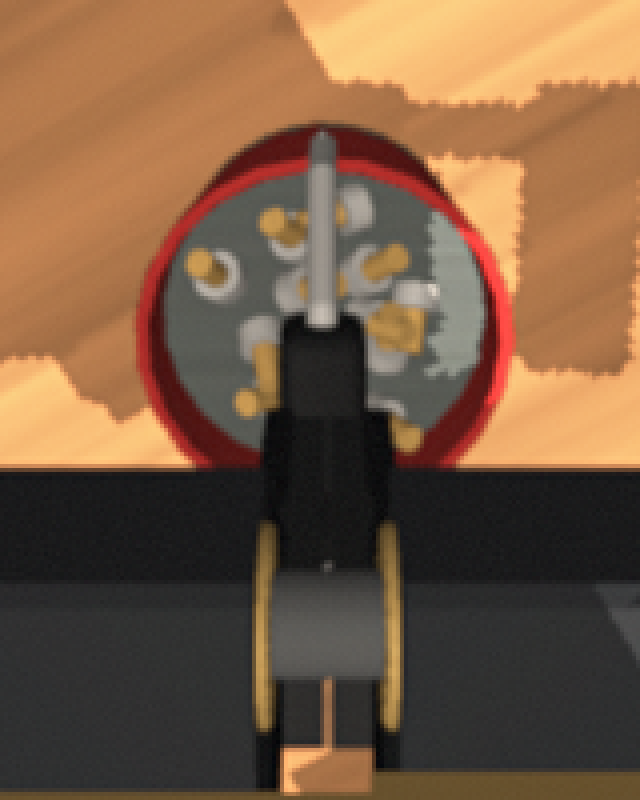

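The fingers closed fully, so they missed the bar. I need to know where the fingertips sit relative to it, so I'll project the reported TCP into the views.

```bash
python3 - <<'E'
from h import *
p,r,o=cur()
s=load("side3"); w=load("wrist4"); s0=load("side0")
print("side tcp",(proj(s,p)-[200,80])*5, "bar .108",(proj(s,[.613,-.2125,.108])-[200,80])*5,"top .116",(proj(s,[.613,-.2125,.116])-[200,80])*5)
print("wrist tcp",(proj(w,p)-[200,140])*4,"bar",[(proj(w,np.array([.613,-.2125,.116])+k*np.array([.864,-.503,0]))-[200,140])*4 for k in(-.02,0,.02)])
c=snap("top","4",(330,140,430,230),7); print("top tcp",(proj(c,p)-[330,140])*7)
im=cv2.imread("pics/side3.png"); cv2.circle(im,tuple(int(x) for x in (proj(s,p)-[200,80])*5),4,(255,0,255),-1); cv2.imwrite("pics/side3m.png",im[350:620,150:550].repeat(2,0).repeat(2,1))
E
```

```text
side tcp [297.84209575 452.18679403] bar .108 [297.7575027  432.93296019] top .116 [297.4015747 423.2429495]
wrist tcp [322.85214338 398.35460964] bar [array([319.73112049, 335.60822641]), array([320.22980353, 455.55341434]), array([320.69851181, 568.28895632])]
top tcp [331.97379613 277.63773261]
```

View pics/side3m.png

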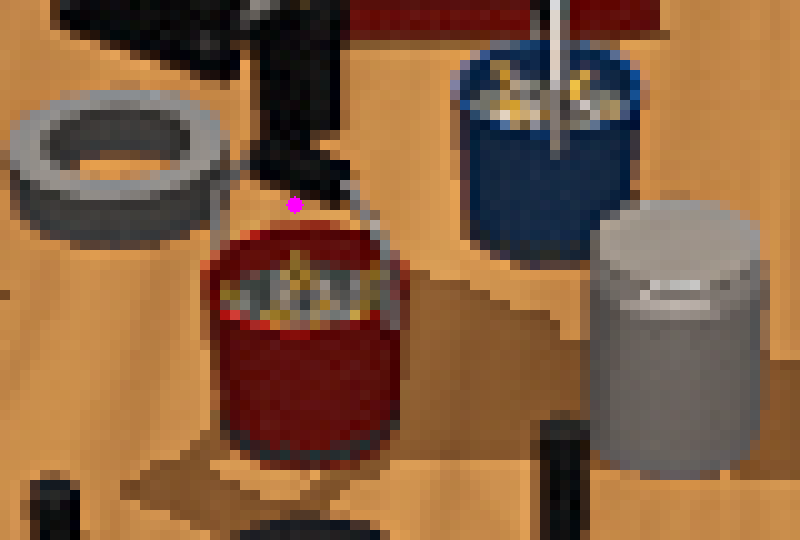

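View pics/top4.png

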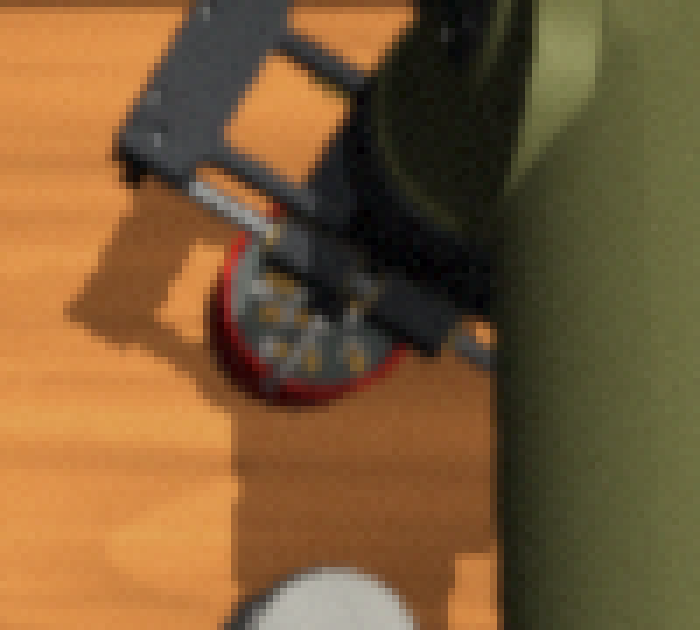

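```bash
python3 - <<'E'
from h import *
w=load("wrist0"); p=np.array([ 0.16424025, -0.62826757,  0.18904463]); r=R.from_euler('xyz',[179.995,.109,-75.342],degrees=True)
for z in (0,-.01,-.0187,-.03):
    print(z,[proj(w,p+r.apply([x,y,z])).round(0).tolist() for x in(-.0435,.0435) for y in (-.0095,.0095)])
s=load("side0"); print(proj(s,p)); save(s,"s0g",(340,40,420,120),8); print((proj(s,p)-[340,40])*8)
save(w,"w0g",(150,200,410,340),3)
E
```

```text
0 [[221.0, 224.0], [222.0, 249.0], [346.0, 224.0], [344.0, 249.0]]
-0.01 [[218.0, 229.0], [220.0, 255.0], [349.0, 229.0], [347.0, 255.0]]
-0.0187 [[215.0, 234.0], [217.0, 261.0], [352.0, 234.0], [350.0, 261.0]]
-0.03 [[211.0, 241.0], [213.0, 269.0], [356.0, 241.0], [354.0, 270.0]]
[373.56869732 104.00114157]
[268.54957858 512.00913253]
```

View pics/s0g.png

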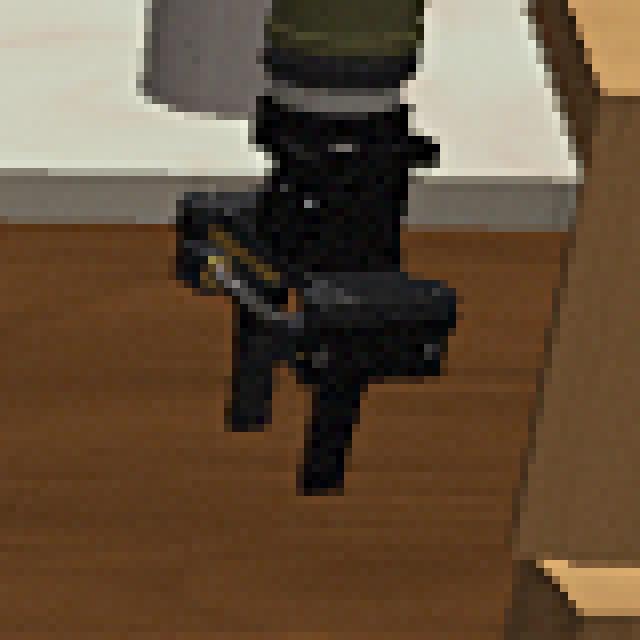

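View pics/w0g.png

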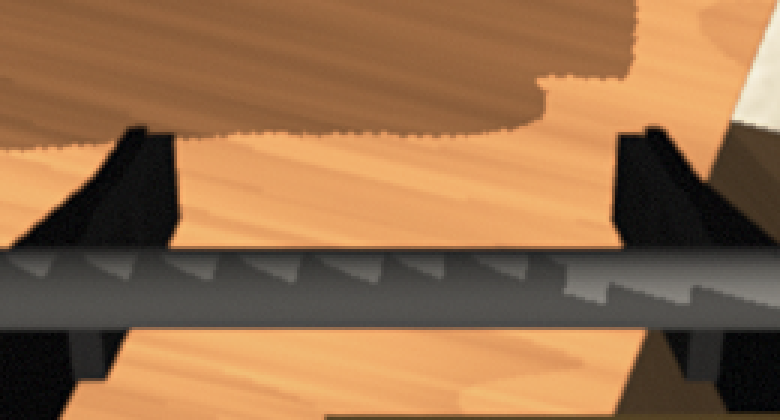

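The fingertip images disagree with the reported TCP. In the wrist view the real tips sit about 35 mm short of it (row 244 and width 147 px, matching z ≈ -0.035), and the side view says the same. So the fingers closed above the bar and the pail wasn't touched. I'll open, then quantify this with a second view.

>>> send_rows(
  steps=[
    [[0, 0, 0], [0, 0, 0], 0.06],
    [[0, 0, 0], [0, 0, 0], 0.06],
    [[0, 0, 0], [0, 0, 0], 0.06],
    [[0, 0, 0], [0, 0, 0], 0.06],
    [[0, 0, 0], [0, 0, 0], 0.06],
  ],
  grip_force=10,
)

```text
time_s: 5.45
tool_pos: [0.6134, -0.2123, 0.092]
tool_rot: [179.9, 0.0, 59.6]
force: [0.2, 0.1, -0.6]
grip_width: 0.0261
```

>>> send_rows(
  steps=[
    [[0, 0, 0], [0, 0, 0], 0.06],
    [[0, 0, 0], [0, 0, 0], 0.06],
    [[0, 0, 0], [0, 0, 0], 0.06],
    [[0, 0, 0], [0, 0, 0], 0.06],
    [[0, 0, 0], [0, 0, 0], 0.06],
  ],
)

```text
time_s: 5.87
tool_pos: [0.6134, -0.2123, 0.092]
tool_rot: [179.9, 0.0, 59.6]
force: [0.3, 1.1, -0.1]
grip_width: 0.0565
```

```bash
python3 - <<'E'
from h import *
p,r,o=cur(); print(p,o["force"],o["grip_width"],o["time_s"])
s=snap("side","5",(235,110,285,170),10); w=snap("wrist","5",(200,150,360,300),5)
g=o["grip_width"]/2
for z in (0,-.0187,-.025,-.03,-.035,-.04):
    print(z,"side",[((proj(s,p+r.apply([x,0,z]))-[235,110])*10).round(0).tolist() for x in(-g-.007,g+.007)],"wrist",[((proj(w,p+r.apply([x,-.0095,z]))-[200,150])*5).round(0).tolist() for x in(-g,g)])
E
```

```text
[ 0.61342418 -0.212338    0.09200632] [ 0.29856587  1.06551772 -0.09644377] 0.05647752240327336 5.8667
0 side [[303.0, 563.0], [187.0, 647.0]] wrist [[201.0, 385.0], [606.0, 385.0]]
-0.0187 side [[301.0, 519.0], [185.0, 602.0]] wrist [[182.0, 435.0], [625.0, 435.0]]
-0.025 side [[301.0, 504.0], [184.0, 586.0]] wrist [[174.0, 454.0], [632.0, 454.0]]
-0.03 side [[301.0, 492.0], [184.0, 574.0]] wrist [[168.0, 471.0], [638.0, 471.0]]
-0.035 side [[300.0, 480.0], [183.0, 562.0]] wrist [[161.0, 488.0], [645.0, 488.0]]
-0.04 side [[300.0, 467.0], [182.0, 549.0]] wrist [[155.0, 506.0], [651.0, 506.0]]
```

View pics/side5.png

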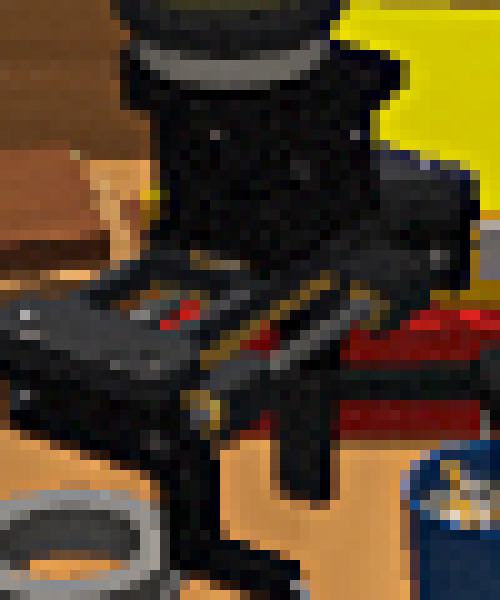

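View pics/wrist5.png

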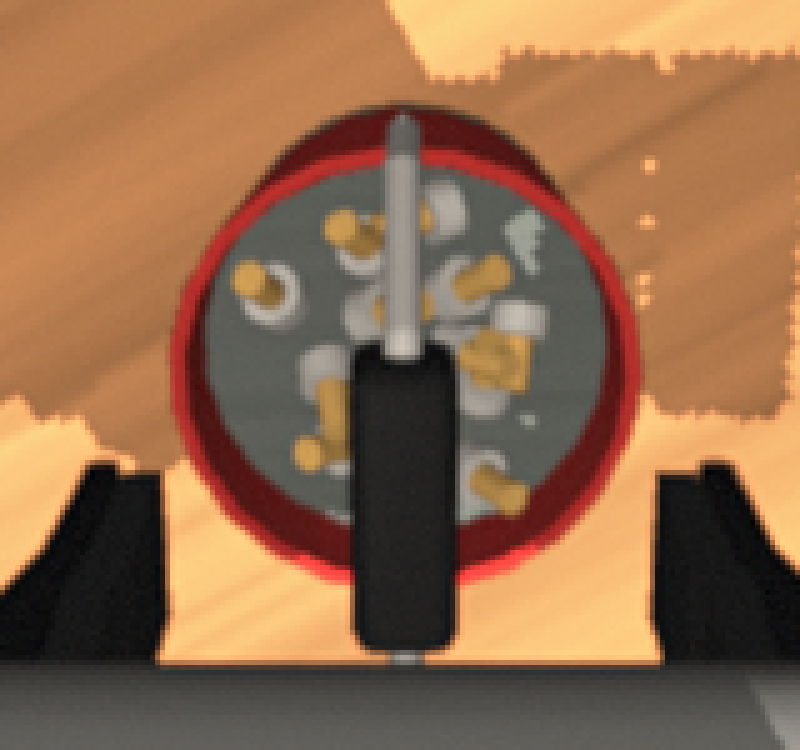

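In both views the real fingertips are about 30 mm behind the reported TCP: side row about 490, wrist row about 472. I'll go 33 mm lower, 3 mm along -y for the bar's middle, and watch the force.

>>> send_rows(
  steps=[
    [[-0.001, -0.001, 0.003], [0, 0, 0], 0.06],
    [[-0.001, -0.002, 0.01], [0, 0, 0], 0.06],
    [[-0.001, -0.003, 0.019], [0, 0, 0], 0.06],
    [[-0.001, -0.003, 0.027], [0, 0, 0], 0.06],
    [[-0.001, -0.003, 0.031], [0, 0, 0], 0.06],
  ],
)

```text
time_s: 6.38
tool_pos: [0.6091, -0.2114, 0.0588]
tool_rot: [-179.9, 0.1, 59.7]
force: [-0.4, 0.6, 0.5]
grip_width: 0.0602
```

```bash
python3 - <<'E'
from h import *
p,r,o=cur(); print(p,o["force"],o["grip_width"],o["time_s"])
s=snap("side","6",(235,110,285,170),10); w=snap("wrist","6",(200,150,360,300),5)
E
```

```text
[ 0.60909219 -0.21143343  0.0588431 ] [-0.39926614  0.64245784  0.50996687] 0.06015010513470053 6.3833
```

View pics/side6.png

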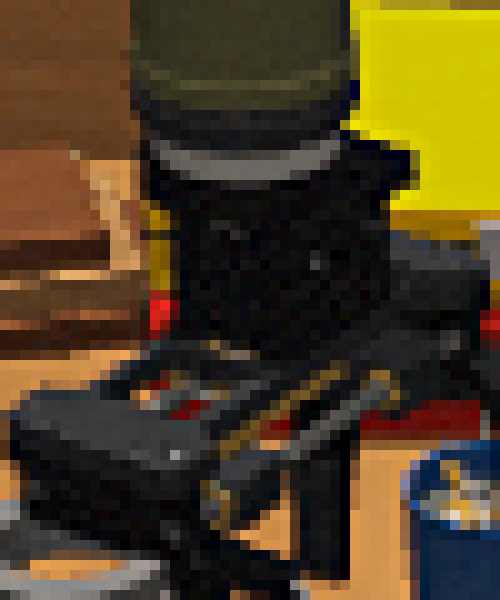

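View pics/wrist6.png

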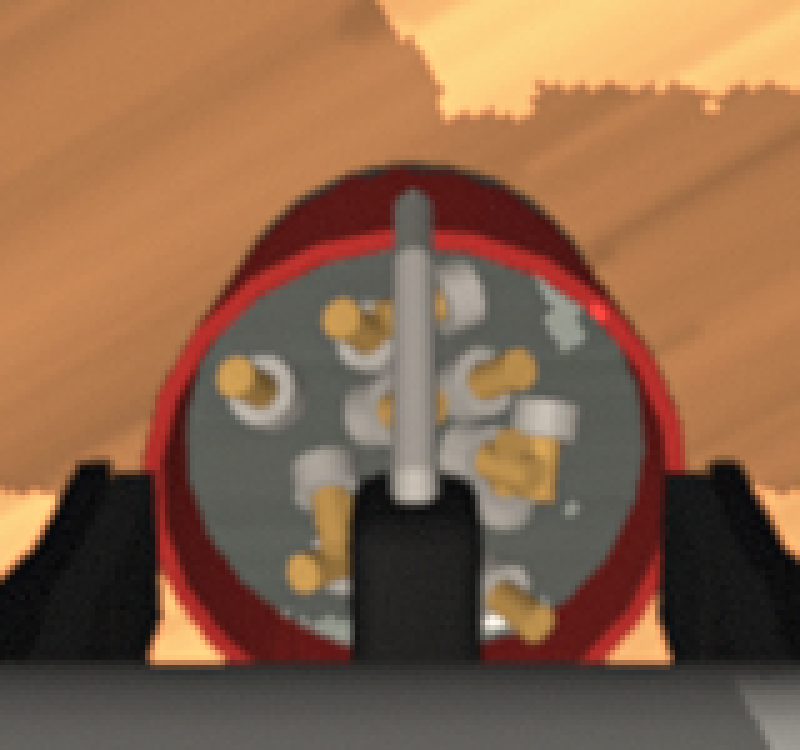

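The fingers now straddle the bar, which appears at columns 355–480, between the fingers at 150 and 665. I'll close.

>>> send_rows(
  steps=[
    [[0, 0.002, 0], [0, 0, 0], 0.03],
    [[0, 0.002, 0], [0, 0, 0], 0.02],
    [[0, 0.002, 0], [0, 0, 0], 0.01],
    [[0, 0.002, 0], [0, 0, 0], 0.0],
    [[0, 0.002, 0], [0, 0, 0], 0.0],
  ],
)

```text
time_s: 6.9
tool_pos: [0.6123, -0.2128, 0.0614]
tool_rot: [179.9, 0.0, 59.6]
force: [0.1, -0.8, 0.2]
grip_width: 0.0346
```

>>> send_rows(
  steps=[
    [[0, 0, 0], [0, 0, 0], 0.0],
    [[0, 0, 0], [0, 0, 0], 0.0],
    [[0, 0, 0], [0, 0, 0], 0.0],
    [[0, 0, 0], [0, 0, 0], 0.0],
    [[0, 0, 0], [0, 0, 0], 0.0],
  ],
  grip_force=40,
)

```text
time_s: 7.32
tool_pos: [0.6123, -0.2127, 0.061]
tool_rot: [179.9, 0.0, 59.7]
force: [0.6, 0.9, 0.2]
grip_width: 0.0134
```

```bash
python3 - <<'E'
from h import *
p,r,o=cur(); print(p,o["tool_rot"],o["force"],o["wrist_torque"],o["grip_width"],o["time_s"])
E
```

```text
[ 0.61226077 -0.2126696   0.06102688] [1.79911628e+02 3.06410563e-02 5.96500964e+01] [0.62335294 0.89145067 0.17065945] [ 0.01744645 -0.24059608 -0.00736928] 0.013410843077660526 7.3167
```

The grip stopped at 13.4 mm on the bar. I'll lift gently.

>>> send_rows(
  steps=[
    [[0, 0, 0], [0, 0, 0], 0.0],
    [[0, 0, 0], [0, 0, 0], 0.0],
    [[0, 0, -0.002], [0, 0, 0], 0.0],
    [[0, 0, -0.006], [0, 0, 0], 0.0],
    [[0, 0, -0.012], [0, 0, 0], 0.0],
  ],
)

```text
time_s: 7.73
tool_pos: [0.6106, -0.2125, 0.0718]
tool_rot: [-179.9, 0.1, 59.6]
force: [0.5, 0.1, -4.1]
grip_width: 0.0136
```

>>> send_rows(
  steps=[
    [[0, 0, -0.007], [0, 0, 0], 0.0],
    [[0, 0, -0.015], [0, 0, 0], 0.0],
    [[0, 0, -0.022], [0, 0, 0], 0.0],
    [[0, 0, -0.027], [0, 0, 0], 0.0],
    [[0, 0, -0.03], [0, 0, 0], 0.0],
  ],
)

```text
time_s: 8.15
tool_pos: [0.6127, -0.2128, 0.1044]
tool_rot: [179.8, 0.0, 59.6]
force: [0.5, 0.7, -4.4]
grip_width: 0.0133
```

```bash
python3 - <<'E'
from h import *
p,r,o=cur(); print(p,o["tool_rot"],o["force"],o["wrist_torque"],o["grip_width"],o["time_s"])
s=snap("side","7",(200,80,360,220),5)
E
```

```text
[ 0.61267999 -0.21277135  0.10440249] [1.79833457e+02 2.84916797e-02 5.96471231e+01] [ 0.50322395  0.741815   -4.40817439] [ 0.03101363 -0.13295683  0.00453441] 0.013289207389289726 8.15
```

View pics/side7.png

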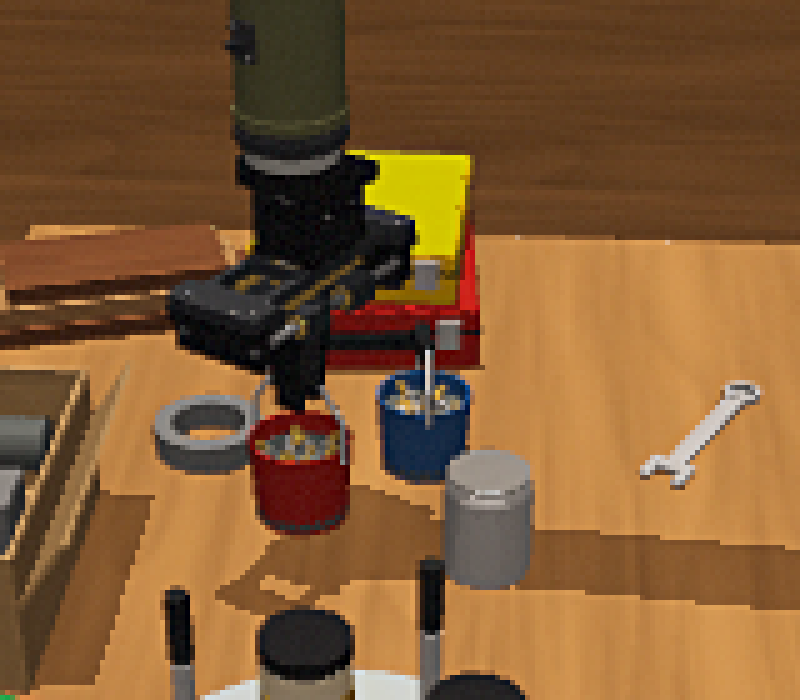

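The side view shows the red pail hanging level in the grip, and the force is -4.4 N. Next: up, over and down towards the berth.

```bash
python3 - <<'E'
from h import *
p,r,o=cur(); y=o["tool_rot"][2]
a=np.array([p[0],p[1],.25]); b=np.array([.646,.1315,.25]); c=np.array([.646,.1315,.125])
P=lin(p,y,a,y,15,True)+lin(a,y,b,y,25,True)
rows((p,T(p,y)[1]),P,0.0)
E
```

```text
[[[0.0, 0.0, -0.0019], [0.0, 0.0, 0.0], 0.0], [[0.0, 0.0, -0.0071], [0.0, 0.0, 0.0], 0.0], [[0.0, 0.0, -0.0151], [0.0, 0.0, 0.0], 0.0], [[0.0, 0.0, -0.0255], [0.0, 0.0, 0.0], 0.0], [[0.0, 0.0, -0.0377], [0.0, 0.0, 0.0], 0.0]]
[[[0.0, 0.0, -0.0135], [0.0, 0.0, 0.0], 0.0], [[0.0, 0.0, -0.0277], [0.0, 0.0, 0.0], 0.0], [[0.0, 0.0, -0.0423], [0.0, 0.0, 0.0], 0.0], [[0.0, 0.0, -0.0565], [0.0, 0.0, 0.0], 0.0], [[0.0, 0.0, -0.07], [0.0, 0.0, 0.0], 0.0]]
[[[0.0, 0.0, -0.0122], [0.0, 0.0, 0.0], 0.0], [[0.0, 0.0, -0.0226], [0.0, 0.0, 0.0], 0.0], [[0.0, 0.0, -0.0306], [0.0, 0.0, 0.0], 0.0], [[0.0, 0.0, -0.0358], [0.0, 0.0, 0.0], 0.0], [[0.0, 0.0, -0.0377], [0.0, 0.0, 0.0], 0.0]]
[[[0.0015, -0.0007, 0.0], [0.0, 0.0, 0.0], 0.0], [[0.0057, -0.0026, 0.0], [0.0, 0.0, 0.0], 0.0], [[0.0125, -0.0058, 0.0], [0.0, 0.0, 0.0], 0.0], [[0.0215, -0.01, 0.0], [0.0, 0.0, 0.0], 0.0], [[0.0326, -0.0151, 0.0], [0.0, 0.0, 0.0], 0.0]]
[[[0.0129, -0.006, 0.0], [0.0, 0.0, 0.0], 0.0], [[0.0274, -0.0127, 0.0], [0.0, 0.0, 0.0], 0.0], [[0.0432, -0.02, 0.0], [0.0, 0.0, 0.0], 0.0], [[0.0601, -0.0278, 0.0], [0.0, 0.0, 0.0], 0.0], [[0.0779, -0.036, 0.0], [0.0, 0.0, 0.0], 0.0]]
[[[0.0183, -0.0085, 0.0], [0.0, 0.0, 0.0], 0.0], [[0.037, -0.0172, 0.0], [0.0, 0.0, 0.0], 0.0], [[0.0559, -0.0259, 0.0], [0.0, 0.0, 0.0], 0.0], [[0.0746, -0.0345, 0.0], [0.0, 0.0, 0.0], 0.0], [[0.0929, -0.043, 0.0], [0.0, 0.0, 0.0], 0.0]]
[[[0.0177, -0.0082, 0.0], [0.0, 0.0, 0.0], 0.0], [[0.0346, -0.016, 0.0], [0.0, 0.0, 0.0], 0.0], [[0.0505, -0.0234, 0.0], [0.0, 0.0, 0.0], 0.0], [[0.0649, -0.0301, 0.0], [0.0, 0.0, 0.0], 0.0], [[0.0779, -0.036, 0.0], [0.0, 0.0, 0.0], 0.0]]
[[[0.0111, -0.0051, 0.0], [0.0, 0.0, 0.0], 0.0], [[0.0202, -0.0093, 0.0], [0.0, 0.0, 0.0], 0.0], [[0.0269, -0.0125, 0.0], [0.0, 0.0, 0.0], 0.0], [[0.0312, -0.0144, 0.0], [0.0, 0.0, 0.0], 0.0], [[0.0326, -0.0151, 0.0], [0.0, 0.0, 0.0], 0.0]]
```

>>> send_rows(
  steps=[
    [[0, 0, -0.002], [0, 0, 0], 0.0],
    [[0, 0, -0.007], [0, 0, 0], 0.0],
    [[0, 0, -0.015], [0, 0, 0], 0.0],
    [[0, 0, -0.0255], [0, 0, 0], 0.0],
    [[0, 0, -0.0375], [0, 0, 0], 0.0],
  ],
)

```text
time_s: 8.62
tool_pos: [0.6118, -0.2125, 0.1412]
tool_rot: [180.0, 0.0, 59.6]
force: [0.2, 0.2, -4.8]
grip_width: 0.0134
```

>>> send_rows(
  steps=[
    [[0, 0, -0.0135], [0, 0, 0], 0.0],
    [[0, 0, -0.0275], [0, 0, 0], 0.0],
    [[0, 0, -0.0425], [0, 0, 0], 0.0],
    [[0, 0, -0.0565], [0, 0, 0], 0.0],
    [[0, 0, -0.07], [0, 0, 0], 0.0],
  ],
)

```text
time_s: 9.03
tool_pos: [0.6124, -0.2125, 0.2129]
tool_rot: [179.8, 0.0, 59.7]
force: [0.3, -0.3, -4.7]
grip_width: 0.0132
```

>>> send_rows(
  steps=[
    [[0, 0, -0.012], [0, 0, 0], 0.0],
    [[0, 0, -0.0225], [0, 0, 0], 0.0],
    [[0, 0, -0.0305], [0, 0, 0], 0.0],
    [[0, 0, -0.036], [0, 0, 0], 0.0],
    [[0, 0, -0.038], [0, 0, 0], 0.0],
  ],
)

```text
time_s: 9.45
tool_pos: [0.6123, -0.2125, 0.2495]
tool_rot: [179.9, 0.0, 59.6]
force: [0.4, 0.8, -4.6]
grip_width: 0.0136
```

>>> send_rows(
  steps=[
    [[0.0015, -0.0007, 0], [0, 0, 0], 0.0],
    [[0.0055, -0.0026, 0], [0, 0, 0], 0.0],
    [[0.0125, -0.006, 0], [0, 0, 0], 0.0],
    [[0.0215, -0.01, 0], [0, 0, 0], 0.0],
    [[0.0325, -0.015, 0], [0, 0, 0], 0.0],
  ],
)

```text
time_s: 9.87
tool_pos: [0.6152, -0.1758, 0.2479]
tool_rot: [180.0, 0.0, 59.6]
force: [0.2, 0.9, -4.5]
grip_width: 0.0139
```

>>> send_rows(
  steps=[
    [[0.013, -0.006, 0], [0, 0, 0], 0.0],
    [[0.0275, -0.0125, 0], [0, 0, 0], 0.0],
    [[0.043, -0.02, 0], [0, 0, 0], 0.0],
    [[0.06, -0.028, 0], [0, 0, 0], 0.0],
    [[0.078, -0.036, 0], [0, 0, 0], 0.0],
  ],
)

```text
time_s: 10.28
tool_pos: [0.6237, -0.0888, 0.2484]
tool_rot: [179.9, 0.0, 59.7]
force: [0.4, 0.1, -4.6]
grip_width: 0.0137
```

>>> send_rows(
  steps=[
    [[0.018, -0.0085, 0], [0, 0, 0], 0.0],
    [[0.037, -0.017, 0], [0, 0, 0], 0.0],
    [[0.056, -0.026, 0], [0, 0, 0], 0.0],
    [[0.0745, -0.0345, 0], [0, 0, 0], 0.0],
    [[0.093, -0.043, 0], [0, 0, 0], 0.0],
  ],
)

```text
time_s: 10.7
tool_pos: [0.6333, 0.0138, 0.2484]
tool_rot: [179.9, 0.0, 59.8]
force: [1.2, 0.3, -4.6]
grip_width: 0.0138
```

>>> send_rows(
  steps=[
    [[0.0175, -0.008, 0], [0, 0, 0], 0.0],
    [[0.0345, -0.016, 0], [0, 0, 0], 0.0],
    [[0.0505, -0.0235, 0], [0, 0, 0], 0.0],
    [[0.065, -0.03, 0], [0, 0, 0], 0.0],
    [[0.078, -0.036, 0], [0, 0, 0], 0.0],
  ],
)

```text
time_s: 11.12
tool_pos: [0.6414, 0.0996, 0.2483]
tool_rot: [180.0, -0.0, 59.8]
force: [-0.5, -0.1, -3.9]
grip_width: 0.0138
```

>>> send_rows(
  steps=[
    [[0.011, -0.005, 0], [0, 0, 0], 0.0],
    [[0.02, -0.0095, 0], [0, 0, 0], 0.0],
    [[0.027, -0.0125, 0], [0, 0, 0], 0.0],
    [[0.031, -0.0145, 0], [0, 0, 0], 0.0],
    [[0.0325, -0.015, 0], [0, 0, 0], 0.0],
  ],
)

```text
time_s: 11.53
tool_pos: [0.6454, 0.1325, 0.248]
tool_rot: [179.9, 0.0, 59.7]
force: [0.4, -0.1, -4.7]
grip_width: 0.0136
```

```bash
python3 - <<'E'
from h import *
p,r,o=cur(); print(p,o["tool_rot"],o["qpos"],o["force"],o["wrist_torque"],o["grip_width"],o["time_s"])
s=snap("side","8",(180,90,360,300),3.5); t=snap("top","8",(190,130,350,290),5); w=snap("wrist","8")
print([((proj(s,[.646,.1315,z])-[180,90])*3.5).round() for z in (.045,.224)])
E
```

```text
[0.64544548 0.13251509 0.24804501] [1.79944339e+02 3.78876471e-02 5.96809039e+01] [ 17.98039784  24.01295626 -44.68804452  75.29940388  16.71666437
  87.24593914  34.73531232] [ 0.40923502 -0.0701171  -4.69456282] [ 0.02334657 -0.1338271  -0.02120773] 0.013631663220067532 11.5333
[array([200., 536.]), array([185., 362.])]
```

View pics/side8.png

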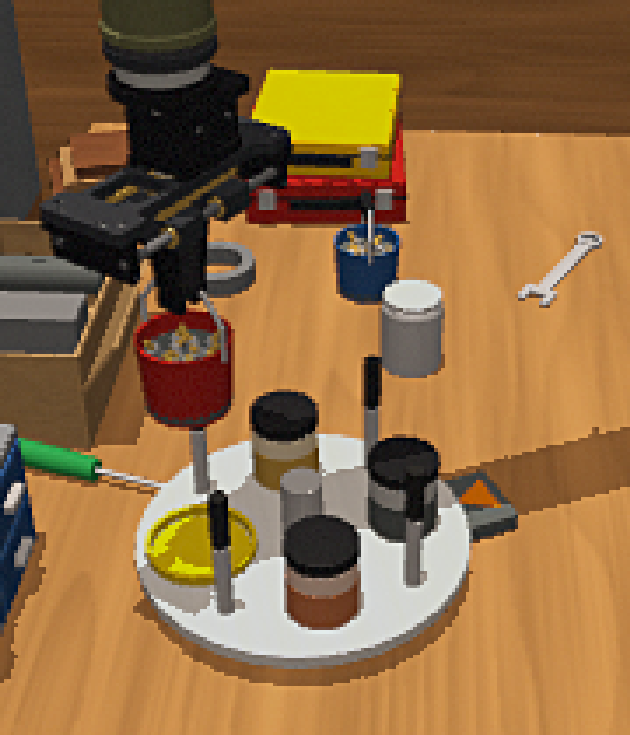

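View pics/wrist8.png

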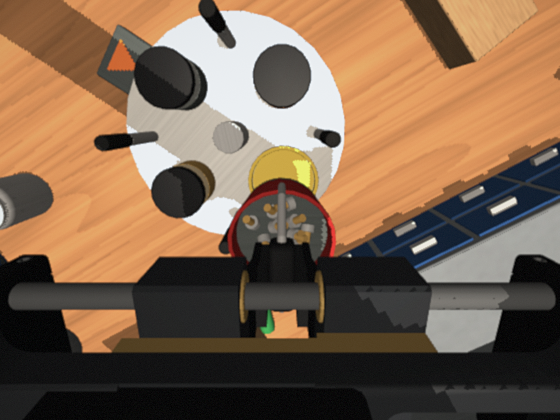

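View pics/top8.png

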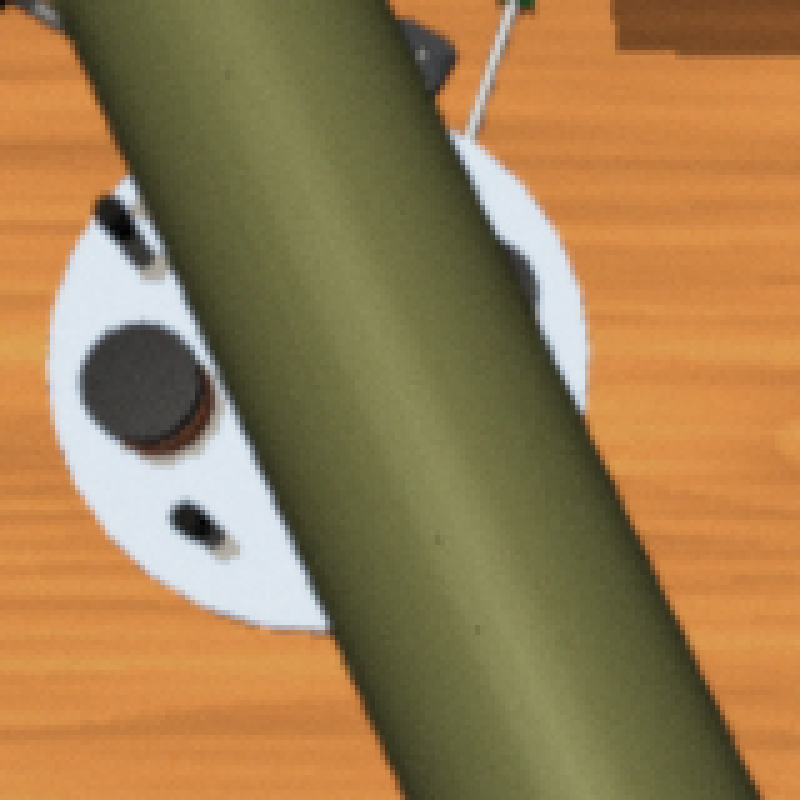

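The side view shows the pail above the ring, with the ring centre at about (200,542) against a predicted (200,536) at the ring top. I'll lower it.

>>> send_rows(
  steps=[
    [[0, 0, 0.002], [0, 0, 0], 0.0],
    [[0, 0, 0.0075], [0, 0, 0], 0.0],
    [[0, 0, 0.0155], [0, 0, 0], 0.0],
    [[0, 0, 0.025], [0, 0, 0], 0.0],
    [[0, 0, 0.036], [0, 0, 0], 0.0],
  ],
)

```text
time_s: 12.1
tool_pos: [0.6455, 0.1314, 0.211]
tool_rot: [179.9, 0.1, 59.6]
force: [0.7, 0.5, -4.1]
grip_width: 0.0137
```

>>> send_rows(
  steps=[
    [[0, 0, 0.012], [0, 0, 0], 0.0],
    [[0, 0, 0.024], [0, 0, 0], 0.0],
    [[0, 0, 0.037], [0, 0, 0], 0.0],
    [[0, 0, 0.049], [0, 0, 0], 0.0],
    [[0, 0, 0.06], [0, 0, 0], 0.0],
  ],
)

```text
time_s: 12.52
tool_pos: [0.6452, 0.1315, 0.1503]
tool_rot: [180.0, 0.1, 59.6]
force: [-0.7, -1.6, -4.3]
grip_width: 0.0135
```

>>> send_rows(
  steps=[
    [[0, 0, 0.01], [0, 0, 0], 0.0],
    [[0, 0, 0.019], [0, 0, 0], 0.0],
    [[0, 0, 0.026], [0, 0, 0], 0.0],
    [[0, 0, 0.031], [0, 0, 0], 0.0],
    [[0, 0, 0.033], [0, 0, 0], 0.0],
  ],
)

```text
time_s: 12.93
tool_pos: [0.6453, 0.1314, 0.1182]
tool_rot: [180.0, 0.1, 59.6]
force: [-0.1, -0.0, -3.7]
grip_width: 0.0142
```

```bash
python3 - <<'E'
from h import *
p,r,o=cur(); print(p,o["tool_rot"],o["force"],o["wrist_torque"],o["grip_width"],o["time_s"])
s=snap("side","9",(200,180,300,280),6)
E
```

```text
[0.64531987 0.13144472 0.11822661] [1.79967890e+02 7.41990854e-02 5.96448735e+01] [-0.08561145 -0.03351722 -3.65217296] [ 0.04104207 -0.16014741 -0.03123597] 0.01422613730097795 12.9333
```

View pics/side9.png

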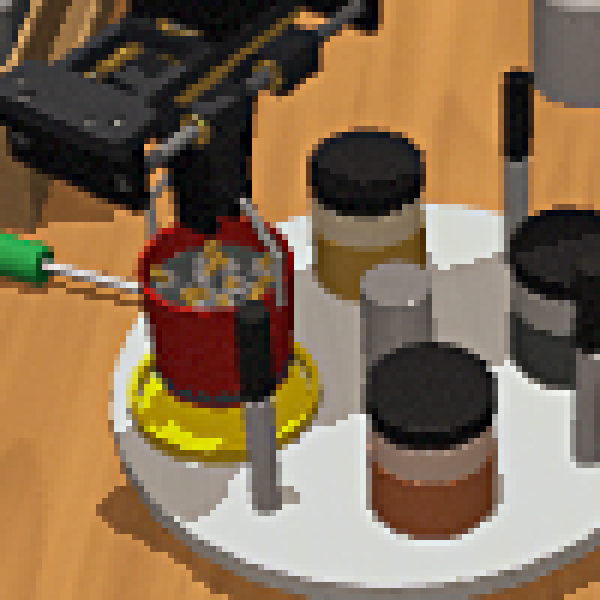

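The pail sits over the ring, about 2 mm too far back. I'll correct that and lower the last bit slowly.

>>> send_rows(
  steps=[
    [[-0.001, -0.0015, 0.003], [0, 0, 0], 0.0],
    [[-0.001, -0.0015, 0.007], [0, 0, 0], 0.0],
    [[-0.001, -0.0015, 0.011], [0, 0, 0], 0.0],
    [[-0.001, -0.0015, 0.014], [0, 0, 0], 0.0],
    [[-0.001, -0.0015, 0.016], [0, 0, 0], 0.0],
  ],
)

```text
time_s: 13.4
tool_pos: [0.6436, 0.1313, 0.1026]
tool_rot: [179.9, 0.1, 59.6]
force: [0.6, 0.0, -4.6]
grip_width: 0.0134
```

>>> send_rows(
  steps=[
    [[0, 0, 0.001], [0, 0, 0], 0.0],
    [[0, 0, 0.002], [0, 0, 0], 0.0],
    [[0, 0, 0.003], [0, 0, 0], 0.0],
    [[0, 0, 0.004], [0, 0, 0], 0.0],
    [[0, 0, 0.0045], [0, 0, 0], 0.0],
  ],
)

```text
time_s: 13.82
tool_pos: [0.6438, 0.1314, 0.0986]
tool_rot: [179.9, 0.0, 59.6]
force: [0.8, 0.4, -4.7]
grip_width: 0.0138
```

>>> send_rows(
  steps=[
    [[0, 0, 0.0005], [0, 0, 0], 0.0],
    [[0, 0, 0.001], [0, 0, 0], 0.0],
    [[0, 0, 0.0015], [0, 0, 0], 0.0],
    [[0, 0, 0.002], [0, 0, 0], 0.0],
    [[0, 0, 0.0025], [0, 0, 0], 0.0],
  ],
)

```text
time_s: 14.23
tool_pos: [0.6438, 0.1315, 0.0961]
tool_rot: [179.9, 0.0, 59.6]
force: [0.2, -0.9, -4.9]
grip_width: 0.0133
```

>>> send_rows(
  steps=[
    [[0, 0, 0.0005], [0, 0, 0], 0.0],
    [[0, 0, 0.001], [0, 0, 0], 0.0],
    [[0, 0, 0.0015], [0, 0, 0], 0.0],
    [[0, 0, 0.0015], [0, 0, 0], 0.0],
    [[0, 0, 0.0015], [0, 0, 0], 0.0],
  ],
)

```text
time_s: 14.65
tool_pos: [0.6441, 0.1316, 0.0961]
tool_rot: [179.9, 0.0, 59.6]
force: [-2.8, -0.7, 5.1]
grip_width: 0.0138
```

Contact: Fz went from -4.9 to +5.1 N. I'll release and check.

>>> send_rows(
  steps=[
    [[0, 0, -0.001], [0, 0, 0], 0.02],
    [[0, 0, -0.001], [0, 0, 0], 0.03],
    [[0, 0, -0.001], [0, 0, 0], 0.04],
    [[0, 0, -0.001], [0, 0, 0], 0.05],
    [[0, 0, -0.001], [0, 0, 0], 0.05],
  ],
  grip_force=10,
)

```text
time_s: 15.07
tool_pos: [0.6439, 0.1315, 0.0955]
tool_rot: [179.9, 0.0, 59.6]
force: [-0.8, 0.3, 0.0]
grip_width: 0.039
```

>>> send_rows(
  steps=[
    [[0, 0, 0], [0, 0, 0], 0.05],
    [[0, 0, 0], [0, 0, 0], 0.05],
    [[0, 0, 0], [0, 0, 0], 0.05],
    [[0, 0, 0], [0, 0, 0], 0.05],
    [[0, 0, 0], [0, 0, 0], 0.05],
  ],
)

```text
time_s: 15.48
tool_pos: [0.6438, 0.1314, 0.0956]
tool_rot: [179.9, 0.0, 59.6]
force: [0.4, 1.0, -0.4]
grip_width: 0.0497
```

```bash
python3 - <<'E'
from h import *
p,r,o=cur(); print(p,o["tool_rot"],o["force"],o["wrist_torque"],o["grip_width"],o["time_s"])
s=snap("side","10",(200,180,300,280),6); w=snap("wrist","10")
E
```

```text
[0.64378919 0.13140625 0.09556406] [1.79930519e+02 4.55058786e-02 5.96449821e+01] [ 0.35494612  1.03277756 -0.35961534] [ 0.02691118 -0.15363842 -0.01646418] 0.04966083327349039 15.4833
```

View pics/side10.png

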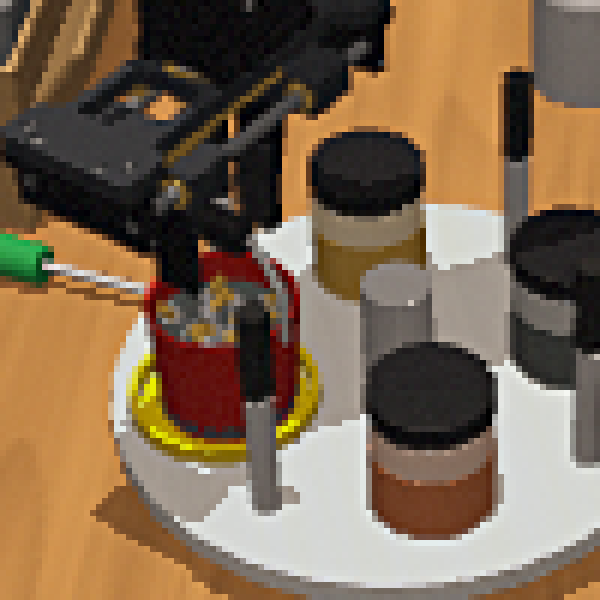

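View pics/wrist10.png

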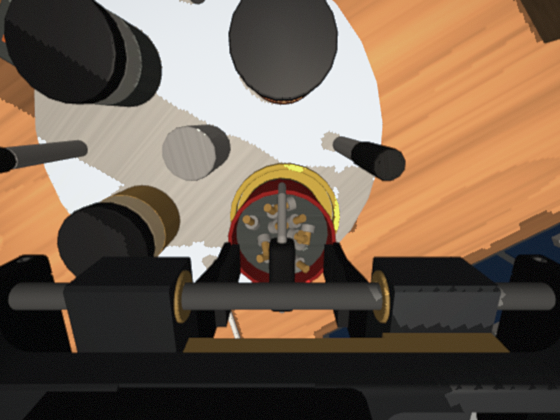

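The pail stands seated in the ring. I'll retract straight up, then move over post 1 while turning to yaw 95°.

```bash
python3 - <<'E'
from h import *
p,r,o=cur(); y=o["tool_rot"][2]
a=np.array([p[0],p[1],.21]); b=np.array([.5066,.0117,.18])
P=lin(p,y,a,y,10,True)+lin(a,y,b,95,15,True)
rows((p,T(p,y)[1]),P,0.05)
E
```

```text
[[[0.0, 0.0, -0.0032], [0.0, 0.0, 0.0], 0.05], [[0.0, 0.0, -0.0119], [0.0, 0.0, 0.0], 0.05], [[0.0, 0.0, -0.0247], [0.0, 0.0, 0.0], 0.05], [[0.0, 0.0, -0.0403], [0.0, 0.0, 0.0], 0.05], [[0.0, 0.0, -0.0572], [0.0, 0.0, 0.0], 0.05]]
[[[0.0, 0.0, -0.0169], [0.0, 0.0, 0.0], 0.05], [[0.0, 0.0, -0.0325], [0.0, 0.0, 0.0], 0.05], [[0.0, 0.0, -0.0453], [0.0, 0.0, 0.0], 0.05], [[0.0, 0.0, -0.054], [0.0, 0.0, 0.0], 0.05], [[0.0, 0.0, -0.0572], [0.0, 0.0, 0.0], 0.05]]
[[[-0.0022, -0.0007, 0.0004], [0.0, 0.0, -0.0079], 0.05], [[-0.0084, -0.0028, 0.0015], [0.0, 0.0, -0.03], 0.05], [[-0.018, -0.006, 0.0031], [0.0, 0.0, -0.0642], 0.05], [[-0.0303, -0.0102, 0.0053], [0.0, 0.0, -0.1082], 0.05], [[-0.0448, -0.015, 0.0078], [0.0, 0.0, -0.16], 0.05]]
[[[-0.015, -0.0079, 0.0028], [0.0, 0.0, -0.0572], 0.05], [[-0.0308, -0.0162, 0.0057], [0.0, 0.0, -0.1177], 0.05], [[-0.0469, -0.0246, 0.0087], [0.0, 0.0, -0.1793], 0.05], [[-0.0627, -0.0329, 0.0117], [0.0, 0.0, -0.2399], 0.05], [[-0.0776, -0.0408, 0.0144], [0.0, 0.0, -0.2971], 0.05]]
[[[-0.0109, -0.0107, 0.0025], [0.0, 0.0, -0.0517], 0.05], [[-0.0201, -0.0199, 0.0047], [0.0, 0.0, -0.0958], 0.05], [[-0.0273, -0.027, 0.0063], [0.0, 0.0, -0.13], 0.05], [[-0.0319, -0.0316, 0.0074], [0.0, 0.0, -0.1521], 0.05], [[-0.0335, -0.0332, 0.0078], [0.0, 0.0, -0.16], 0.05]]
```

>>> send_rows(
  steps=[
    [[0, 0, -0.003], [0, 0, 0], 0.05],
    [[0, 0, -0.012], [0, 0, 0], 0.05],
    [[0, 0, -0.025], [0, 0, 0], 0.05],
    [[0, 0, -0.04], [0, 0, 0], 0.05],
    [[0, 0, -0.057], [0, 0, 0], 0.05],
  ],
)

```text
time_s: 16.0
tool_pos: [0.6438, 0.1316, 0.1542]
tool_rot: [179.9, 0.0, 59.7]
force: [-0.2, 0.9, 0.6]
grip_width: 0.0499
```

>>> send_rows(
  steps=[
    [[0, 0, -0.017], [0, 0, 0], 0.05],
    [[0, 0, -0.0325], [0, 0, 0], 0.05],
    [[0, 0, -0.045], [0, 0, 0], 0.05],
    [[0, 0, -0.054], [0, 0, 0], 0.05],
    [[0, 0, -0.057], [0, 0, 0], 0.05],
  ],
)

```text
time_s: 16.42
tool_pos: [0.6446, 0.132, 0.2121]
tool_rot: [179.8, -0.1, 59.6]
force: [0.9, 0.4, -1.1]
grip_width: 0.0501
```

>>> send_rows(
  steps=[
    [[-0.002, -0.001, 0], [0, 0, -0.008], 0.05],
    [[-0.0085, -0.003, 0.0015], [0, 0, -0.03], 0.05],
    [[-0.018, -0.006, 0.003], [0, 0, -0.064], 0.05],
    [[-0.03, -0.01, 0.0055], [0, 0, -0.108], 0.05],
    [[-0.045, -0.015, 0.008], [0, 0, -0.16], 0.05],
  ],
)

```text
time_s: 16.83
tool_pos: [0.6071, 0.1004, 0.2001]
tool_rot: [-179.9, 0.1, 69.0]
force: [0.3, -0.1, 0.6]
grip_width: 0.05
```

>>> send_rows(
  steps=[
    [[-0.015, -0.008, 0.003], [0, 0, -0.057], 0.05],
    [[-0.031, -0.016, 0.0055], [0, 0, -0.118], 0.05],
    [[-0.047, -0.0245, 0.0085], [0, 0, -0.179], 0.05],
    [[-0.063, -0.033, 0.0115], [0, 0, -0.24], 0.05],
    [[-0.0775, -0.041, 0.0145], [0, 0, -0.297], 0.05],
  ],
)

```text
time_s: 17.25
tool_pos: [0.5401, 0.0418, 0.1857]
tool_rot: [-179.9, 0.1, 86.0]
force: [0.1, 0.1, 0.7]
grip_width: 0.0499
```

>>> send_rows(
  steps=[
    [[-0.011, -0.0105, 0.0025], [0, 0, -0.052], 0.05],
    [[-0.02, -0.02, 0.0045], [0, 0, -0.096], 0.05],
    [[-0.027, -0.027, 0.0065], [0, 0, -0.13], 0.05],
    [[-0.032, -0.0315, 0.0075], [0, 0, -0.152], 0.05],
    [[-0.0335, -0.033, 0.008], [0, 0, -0.16], 0.05],
  ],
)

```text
time_s: 17.67
tool_pos: [0.5049, 0.0104, 0.178]
tool_rot: [-179.9, 0.1, 95.0]
force: [-0.7, 0.7, 0.4]
grip_width: 0.0499
```

```bash
python3 - <<'E'
from h import *
p,r,o=cur(); print(p,o["tool_rot"],o["qpos"],o["force"],o["grip_width"],o["time_s"])
s=snap("side","11",(180,130,340,290),5); w=snap("wrist","11"); t=snap("top","11",(190,130,310,280),5)
print(proj(w,[.5066,.0117,.155]),proj(w,p+r.apply([0,0,-.031])))
E
```

```text
[0.50488037 0.01040989 0.17802229] [-1.79897377e+02  1.19795795e-01  9.49521295e+01] [ 43.50922169   4.0147386  -49.24589779 102.82482875   3.27518007
  74.67998183  88.41312245] [-0.72006563  0.71539651  0.4007078 ] 0.04985774368512029 17.6667
[281.05289629 229.28845815] [279.10441293 257.85369712]
```

View pics/side11.png

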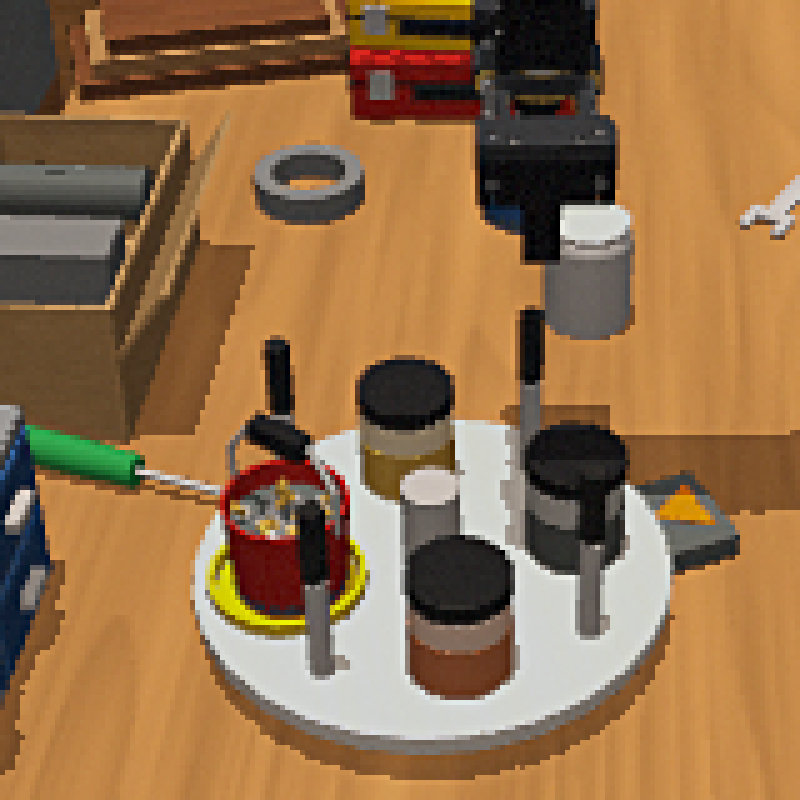

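View pics/wrist11.png

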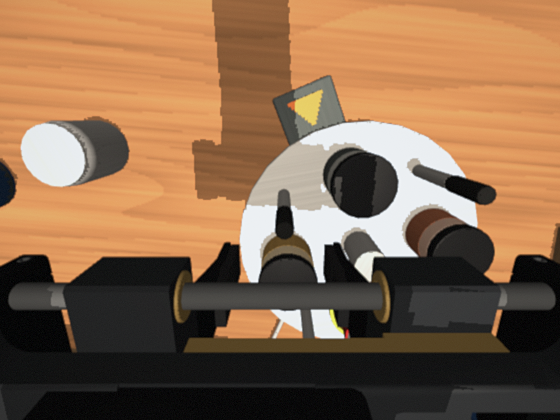

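View pics/top11.png

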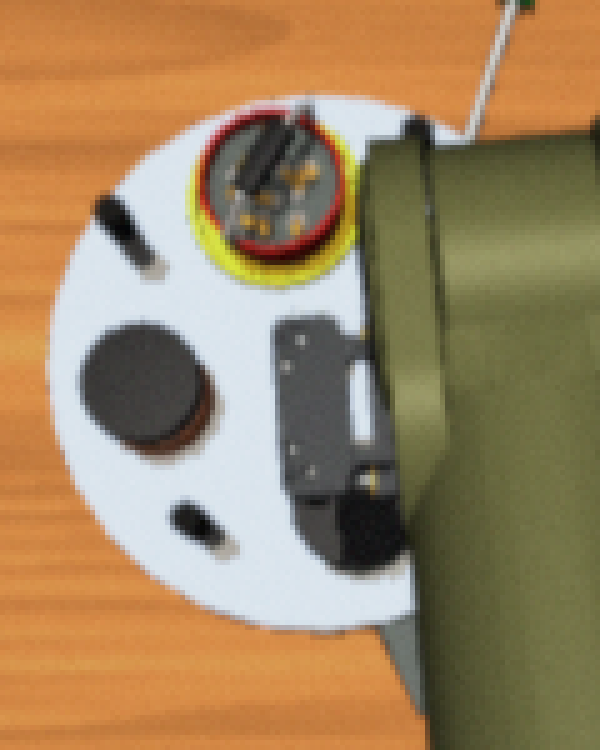

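Post 1's top shows in the wrist view at about (284,233), with a prediction of (281,229). The tongue is clearly visible, so I'll measure both.

```bash
python3 - <<'E'
from h import *
w=load("wrist11"); t0=load("top0")
save(w,"w11a",(255,60,365,150),7); save(w,"w11b",(255,180,315,260),8); save(t0,"t0a",(255,230,310,280),12)
E
```

```text
(no output)
```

View pics/w11a.png

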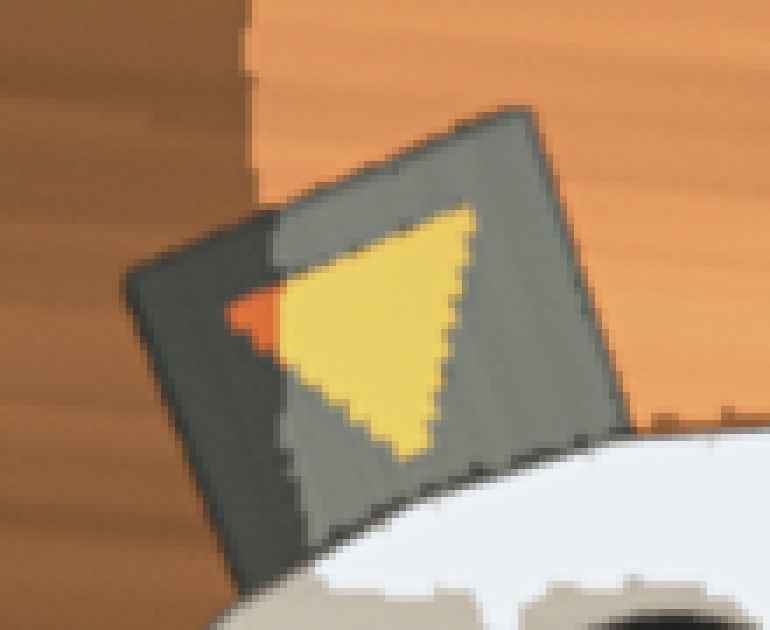

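View pics/w11b.png

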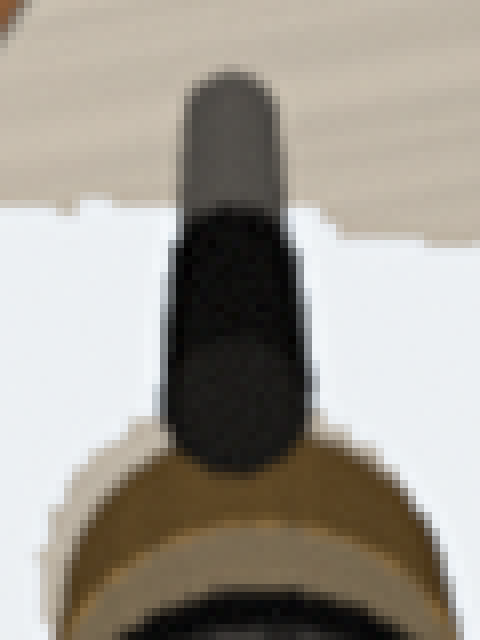

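View pics/t0a.png

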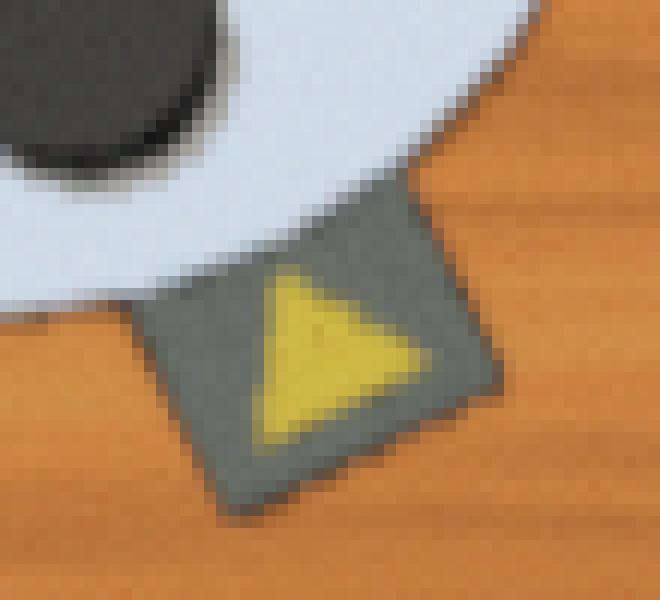

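```bash
python3 - <<'E'
from h import *
w=load("wrist11"); t=load("top0"); ax=np.array([.5606,.1075])
ang=lambda v:np.degrees(np.arctan2(v[1],v[0]))
W=lambda x,y,z:onz(w,(255+x/7,60+y/7),z)[:2]; Tt=lambda x,y,z:onz(t,(255+x/12,230+y/12),z)[:2]
for nm,F,c1,c2,l,rr,ap,b1,b2 in [("wrist",W,(125,275),(530,108),((125,275),(243,590)),((530,115),(632,428)),(412,458),(228,310),(475,208)),("top",Tt,(500,390),(230,515),((498,370),(405,170)),((228,505),(135,310)),(288,268),(432,360),(262,445))]:
  for z in (.015,.019):
    C1,C2=F(*c1,z),F(*c2,z); m=(C1+C2)/2
    print(nm,z,"width",np.linalg.norm(C1-C2),"end",m,np.linalg.norm(m-ax),"dir axis->end",ang(m-ax),"edges",[ang(F(*a,z)-F(*b,z)) for a,b in (l,rr)],"arrow",ang((F(*b1,z)+F(*b2,z))/2-F(*ap,z)), "perp end",ang(C2-C1)-90)
pw=onz(w,(284.75,231.25),.155); print("post1 wrist",pw, np.linalg.norm(pw[:2]-ax),ang(pw[:2]-ax))
w2=load("top0"); pt=onz(w2,(190+291/2.9,130+251/2.9),.155); print("post1 top",pt, ang(pt[:2]-ax))
p,r,o=cur(); print(r.inv().apply(pw-p), p)
E
```

```text
wrist 0.015 width 0.06888588355144377 end [0.38839981 0.02415253] 0.19131049866542302 dir axis->end -154.17232232443152 edges [np.float64(-153.71846709742272), np.float64(-153.15928870687833)] arrow -155.64822817301058 perp end 26.067883505786526
wrist 0.019 width 0.06811727731976763 end [0.38880876 0.02393998] 0.1910353495412039 dir axis->end -154.0615069394699 edges [np.float64(-153.71846709742272), np.float64(-153.15928870687836)] arrow -155.64822817301058 perp end 26.06788350578657
top 0.015 width 0.065873125937575 end [0.38784671 0.02069966] 0.19333390441012563 dir axis->end -153.32264083896683 edges [np.float64(-154.47807889257433), np.float64(-153.5429053918251)] arrow -155.5097601960845 perp end 25.28635305683345
top 0.019 width 0.06566253145634669 end [0.38780338 0.02071896] 0.1933639630193428 dir axis->end -153.33351555543055 edges [np.float64(-154.4780788925743), np.float64(-153.5429053918251)] arrow -155.50976019608444 perp end 25.286353056833477
post1 wrist [0.50798041 0.01472662 0.155     ] 0.1066570311145668 -119.5612197863218
post1 top [0.50814713 0.01087969 0.155     ] -118.49648578589174
[0.00271076 0.00195656 0.02376569] [0.50626137 0.01188371 0.17876862]
```

The front direction is about -154° (tongue edges and end give -153.2 to -154.5). The post is within 2 mm of the tool axis. I'll descend 95 mm onto post 1 and grip.

>>> send_rows(
  steps=[
    [[0.001, 0.0005, 0.004], [0, 0, 0], 0.05],
    [[0.001, 0.001, 0.014], [0, 0, 0], 0.05],
    [[0.001, 0.001, 0.028], [0, 0, 0], 0.05],
    [[0.001, 0.001, 0.045], [0, 0, 0], 0.05],
    [[0.001, 0.001, 0.06], [0, 0, 0], 0.05],
  ],
)

```text
time_s: 18.23
tool_pos: [0.5072, 0.0135, 0.1175]
tool_rot: [-180.0, 0.0, 95.0]
force: [0.2, 0.4, -0.2]
grip_width: 0.0498
```

>>> send_rows(
  steps=[
    [[0, 0, 0.013], [0, 0, 0], 0.05],
    [[0, 0, 0.023], [0, 0, 0], 0.05],
    [[0, 0, 0.03], [0, 0, 0], 0.05],
    [[0, 0, 0.034], [0, 0, 0], 0.05],
    [[0, 0, 0.035], [0, 0, 0], 0.05],
  ],
)

```text
time_s: 18.65
tool_pos: [0.5072, 0.013, 0.0835]
tool_rot: [-180.0, 0.0, 95.0]
force: [-0.2, -0.5, -0.3]
grip_width: 0.0498
```

```bash
python3 - <<'E'
from h import *
p,r,o=cur(); print(p,o["tool_rot"],o["force"],o["grip_width"],o["time_s"])
s=snap("side","12",(250,120,340,270),5); w=snap("wrist","12",(180,150,380,300),4)
E
```

```text
[0.50724563 0.01297496 0.08352782] [-1.79991439e+02  4.89248065e-02  9.50121500e+01] [-0.16313906 -0.52440162 -0.31591619] 0.049815378154563626 18.65
```

View pics/side12.png

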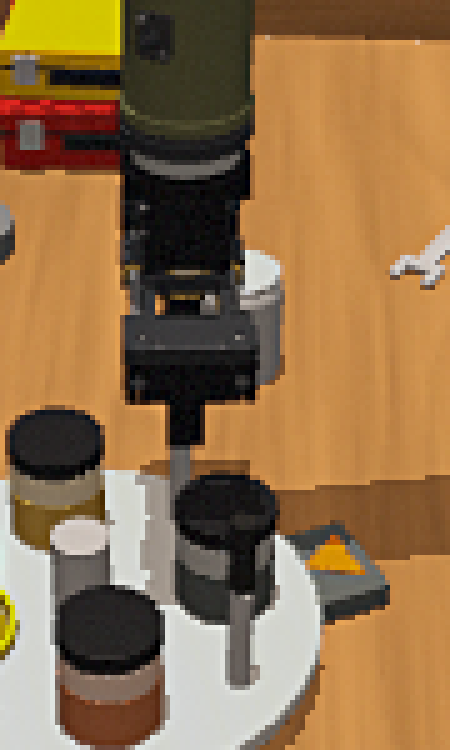

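View pics/wrist12.png

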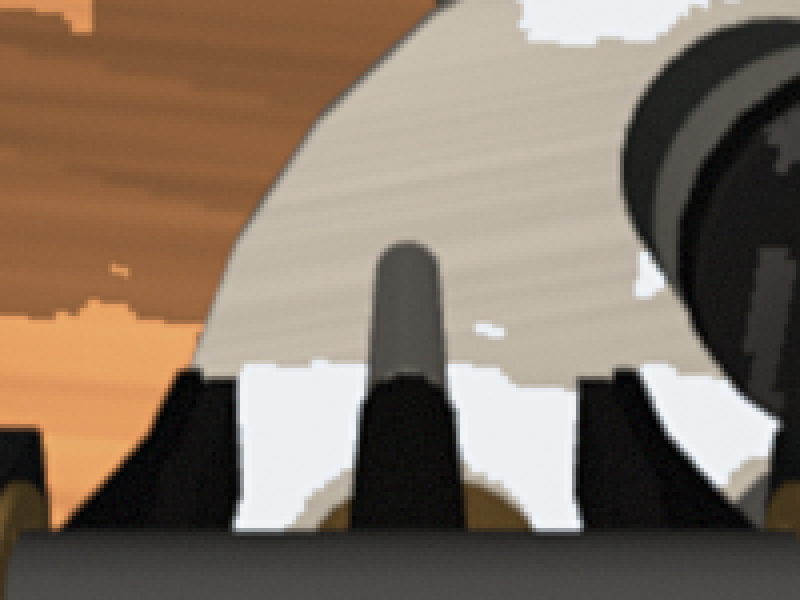

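The fingers flank the sleeve, which is centred at 408 between the finger faces at 240 and 578. I'll close.

>>> send_rows(
  steps=[
    [[0, 0, 0], [0, 0, 0], 0.03],
    [[0, 0, 0], [0, 0, 0], 0.02],
    [[0, 0, 0], [0, 0, 0], 0.01],
    [[0, 0, 0], [0, 0, 0], 0.0],
    [[0, 0, 0], [0, 0, 0], 0.0],
  ],
  grip_force=10,
)

```text
time_s: 19.17
tool_pos: [0.5076, 0.0127, 0.0844]
tool_rot: [179.9, 0.1, 95.0]
force: [-0.9, -0.1, 0.4]
grip_width: 0.0246
```

>>> send_rows(
  steps=[
    [[0, 0, 0], [0, 0, 0], 0.0],
    [[0, 0, 0], [0, 0, 0], 0.0],
    [[0, 0, 0], [0, 0, 0], 0.0],
    [[0, 0, 0], [0, 0, 0], 0.0],
    [[0, 0, 0], [0, 0, 0], 0.0],
  ],
  grip_force=30,
)

```text
time_s: 19.58
tool_pos: [0.5075, 0.0128, 0.0843]
tool_rot: [180.0, 0.1, 95.0]
force: [-0.6, 0.2, 0.7]
grip_width: 0.0155
```

```bash
python3 - <<'E'
from h import *
p,r,o=cur(); print(p,o["tool_rot"],o["force"],o["grip_width"],o["time_s"])
ax=np.array([.5606,.1075]); v=p[:2]-ax; print(np.linalg.norm(v),np.degrees(np.arctan2(v[1],v[0])))
E
```

```text
[0.50752215 0.012794   0.0842638 ] [1.79961521e+02 7.90411354e-02 9.49930257e+01] [-0.59957359  0.17131734  0.67995113] 0.015500358045057634 19.5833
0.10856557944103488 -119.26839141825091
```

Gripped at 15.5 mm. Now the arc about the axis, turning the tool with the post.

```bash
cat >> h.py <<'E'
def arc(p,yaw,ax,degs,z=None):
    out=[]
    for d in degs:
        a=np.radians(d); M=np.array([[np.cos(a),-np.sin(a)],[np.sin(a),np.cos(a)]]); q=np.array(ax)+M@(p[:2]-np.array(ax)); out.append(T([q[0],q[1],p[2] if z is None else z],yaw+d))
    return out
E
python3 - <<'E'
from h import *
p,r,o=cur(); y=o["tool_rot"][2]; ax=[.5612,.1084]
rows((p,T(p,y)[1]),arc(p,y,ax,[-.5,-1.5,-3.5,-6,-9, -13,-17,-21,-25,-29]),0.0)
E
```

```text
[[[0.0005, -0.0008, 0.0], [0.0, 0.0, 0.0087], 0.0], [[0.0016, -0.0023, 0.0], [0.0, 0.0, 0.0262], 0.0], [[0.0039, -0.0054, 0.0], [0.0, 0.0, 0.0611], 0.0], [[0.007, -0.0091, 0.0], [0.0, 0.0, 0.1047], 0.0], [[0.0108, -0.0134, 0.0], [0.0, 0.0, 0.1571], 0.0]]
[[[0.0045, -0.0062, 0.0], [0.0, 0.0, 0.0698], 0.0], [[0.0095, -0.012, 0.0], [0.0, 0.0, 0.1396], 0.0], [[0.0148, -0.0175, 0.0], [0.0, 0.0, 0.2094], 0.0], [[0.0205, -0.0226, 0.0], [0.0, 0.0, 0.2793], 0.0], [[0.0266, -0.0273, 0.0], [0.0, 0.0, 0.3491], 0.0]]
```

>>> send_rows(
  steps=[
    [[0.0005, -0.0008, 0], [0, 0, 0.0087], 0.0],
    [[0.0016, -0.0023, 0], [0, 0, 0.0262], 0.0],
    [[0.0039, -0.0054, 0], [0, 0, 0.0611], 0.0],
    [[0.007, -0.0091, 0], [0, 0, 0.1047], 0.0],
    [[0.0108, -0.0134, 0], [0, 0, 0.1571], 0.0],
  ],
)

```text
time_s: 20.0
tool_pos: [0.4935, 0.0225, 0.0843]
tool_rot: [179.9, 0.1, 85.8]
force: [0.7, 0.6, 0.4]
grip_width: 0.0152
```

>>> send_rows(
  steps=[
    [[0.0045, -0.0062, 0], [0, 0, 0.0698], 0.0],
    [[0.0095, -0.012, 0], [0, 0, 0.1396], 0.0],
    [[0.0148, -0.0175, 0], [0, 0, 0.2094], 0.0],
    [[0.0205, -0.0226, 0], [0, 0, 0.2793], 0.0],
    [[0.0266, -0.0273, 0], [0, 0, 0.3491], 0.0],
  ],
)

```text
time_s: 20.42
tool_pos: [0.4682, 0.0515, 0.0843]
tool_rot: [179.8, -0.0, 65.8]
force: [2.7, 1.1, -1.3]
grip_width: 0.0152
```

```bash
python3 - <<'E'
from h import *
p,r,o=cur(); print(p,o["tool_rot"],o["force"],o["wrist_torque"],o["grip_width"],o["time_s"],o["qpos"])
E
```

```text
[0.46822018 0.05151552 0.0842716 ] [ 1.79844542e+02 -1.48870625e-02  6.57609699e+01] [ 2.66369256  1.05006681 -1.32306138] [ 0.17563043 -0.7210557   0.09323628] 0.015154877841633696 20.4167 [ 38.30967608   4.12012807 -48.86891203 113.98107307   3.5609758
  63.21423194  53.67623742]
```

>>> send_rows(
  steps=[
    [[0.0045, -0.0062, 0], [0, 0, 0.0698], 0.0],
    [[0.0095, -0.012, 0], [0, 0, 0.1396], 0.0],
    [[0.0148, -0.0175, 0], [0, 0, 0.2094], 0.0],
    [[0.0205, -0.0226, 0], [0, 0, 0.2793], 0.0],
    [[0.0266, -0.0273, 0], [0, 0, 0.3491], 0.0],
  ],
)

```text
time_s: 20.83
tool_pos: [0.4545, 0.0869, 0.0842]
tool_rot: [179.8, -0.1, 45.8]
force: [4.9, 0.2, -2.4]
grip_width: 0.0152
```

>>> send_rows(
  steps=[
    [[0.0045, -0.0062, 0], [0, 0, 0.0698], 0.0],
    [[0.0095, -0.012, 0], [0, 0, 0.1396], 0.0],
    [[0.0148, -0.0175, 0], [0, 0, 0.2094], 0.0],
    [[0.0205, -0.0226, 0], [0, 0, 0.2793], 0.0],
    [[0.0266, -0.0273, 0], [0, 0, 0.3491], 0.0],
  ],
)

```text
time_s: 21.25
tool_pos: [0.4535, 0.1247, 0.0843]
tool_rot: [179.8, -0.1, 25.8]
force: [4.3, -1.7, -1.0]
grip_width: 0.0153
```

>>> send_rows(
  steps=[
    [[0.0045, -0.0062, 0], [0, 0, 0.0698], 0.0],
    [[0.0095, -0.012, 0], [0, 0, 0.1396], 0.0],
    [[0.0148, -0.0175, 0], [0, 0, 0.2094], 0.0],
    [[0.0205, -0.0226, 0], [0, 0, 0.2793], 0.0],
    [[0.0266, -0.0273, 0], [0, 0, 0.3491], 0.0],
  ],
)

```text
time_s: 21.67
tool_pos: [0.4653, 0.1607, 0.0842]
tool_rot: [179.9, -0.1, 5.8]
force: [2.4, -2.0, 1.0]
grip_width: 0.0153
```

```bash
python3 - <<'E'
from h import *
p,r,o=cur(); print(p,o["tool_rot"],o["force"],o["wrist_torque"],o["grip_width"],o["time_s"],o["qpos"])
v=p[:2]-np.array([.5612,.1084]);print(np.linalg.norm(v),np.degrees(np.arctan2(v[1],v[0])))
snap("side","13",(180,100,360,300),4)
E
```

```text
[0.46533237 0.16068912 0.08424686] [ 1.79890556e+02 -1.36284241e-01  5.76380013e+00] [ 2.44500052 -1.95786108  0.99313611] [-0.16744722 -0.49845051  0.19649735] 0.01533726796804129 21.6667 [ 26.25469051   8.08450753 -51.16628756 111.2332621    7.18006793
  63.76190577 -22.04541811]
0.10920052476317478 151.39060438590496
```

View pics/side13.png

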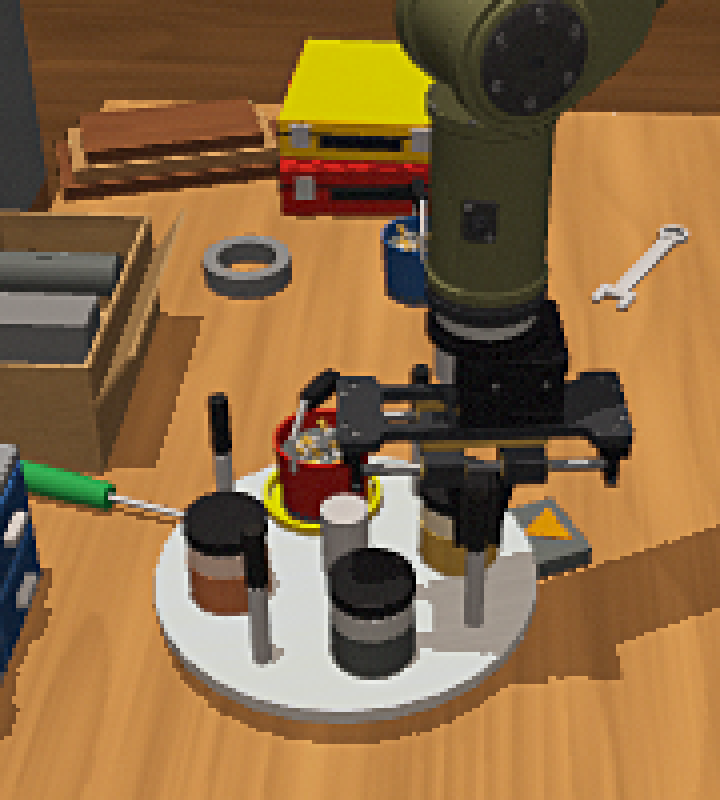

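The turn is going smoothly and the pail rides upright in its ring. Continuing.

>>> send_rows(
  steps=[
    [[0.0045, -0.0062, 0], [0, 0, 0.0698], 0.0],
    [[0.0095, -0.012, 0], [0, 0, 0.1396], 0.0],
    [[0.0148, -0.0175, 0], [0, 0, 0.2094], 0.0],
    [[0.0205, -0.0226, 0], [0, 0, 0.2793], 0.0],
    [[0.0266, -0.0273, 0], [0, 0, 0.3491], 0.0],
  ],
)

```text
time_s: 22.13
tool_pos: [0.4887, 0.1907, 0.0842]
tool_rot: [179.9, -0.1, -14.2]
force: [1.9, -0.6, 2.7]
grip_width: 0.0151
```

>>> send_rows(
  steps=[
    [[0.0045, -0.0062, 0], [0, 0, 0.0698], 0.0],
    [[0.0095, -0.012, 0], [0, 0, 0.1396], 0.0],
    [[0.0148, -0.0175, 0], [0, 0, 0.2094], 0.0],
    [[0.0205, -0.0226, 0], [0, 0, 0.2793], 0.0],
    [[0.0266, -0.0273, 0], [0, 0, 0.3491], 0.0],
  ],
)

```text
time_s: 22.55
tool_pos: [0.521, 0.211, 0.0843]
tool_rot: [180.0, -0.1, -34.2]
force: [-0.1, 0.5, 2.6]
grip_width: 0.0151
```

>>> send_rows(
  steps=[
    [[0.0045, -0.0062, 0], [0, 0, 0.0698], 0.0],
    [[0.0095, -0.012, 0], [0, 0, 0.1396], 0.0],
    [[0.0148, -0.0175, 0], [0, 0, 0.2094], 0.0],
    [[0.0205, -0.0226, 0], [0, 0, 0.2793], 0.0],
    [[0.0266, -0.0273, 0], [0, 0, 0.3491], 0.0],
  ],
)

```text
time_s: 22.97
tool_pos: [0.5582, 0.2192, 0.0843]
tool_rot: [-179.9, -0.1, -54.2]
force: [1.0, 0.6, 1.9]
grip_width: 0.0148
```

```bash
python3 - <<'E'
from h import *
p,r,o=cur(); y=o["tool_rot"][2];print(p,o["tool_rot"],o["force"],o["wrist_torque"],o["grip_width"],o["time_s"],o["qpos"])
v=p[:2]-np.array([.5612,.1084]);print(np.linalg.norm(v),np.degrees(np.arctan2(v[1],v[0])))
rows((p,T(p,y)[1]),arc(p,y,[.5612,.1084],[-4,-7.5,-10.5,-13,-15,-16.5,-17.7,-18.6,-19.2,-19.5]),0.0)
E
```

```text
[0.55824943 0.2192207  0.08426412] [-1.79941938e+02 -5.83876675e-02 -5.41693322e+01] [1.03883899 0.55448141 1.88015063] [ 0.19586068 -0.08934356  0.22177818] 0.014797008291983197 22.9667 [  9.2840747   21.20374802 -40.42933211  96.91031934  14.78871771
  67.26705164 -89.15394825]
0.11085997130682516 91.52512402388214
[[[0.0046, -0.0062, 0.0], [0.0, 0.0, 0.0698], 0.0], [[0.0089, -0.0114, 0.0], [0.0, 0.0, 0.1309], 0.0], [[0.0129, -0.0156, 0.0], [0.0, 0.0, 0.1833], 0.0], [[0.0164, -0.019, 0.0], [0.0, 0.0, 0.2269], 0.0], [[0.0193, -0.0216, 0.0], [0.0, 0.0, 0.2618], 0.0]]
[[[0.0017, -0.0024, 0.0], [0.0, 0.0, 0.0262], 0.0], [[0.003, -0.0042, 0.0], [0.0, 0.0, 0.0471], 0.0], [[0.0041, -0.0056, 0.0], [0.0, 0.0, 0.0628], 0.0], [[0.0048, -0.0065, 0.0], [0.0, 0.0, 0.0733], 0.0], [[0.0052, -0.007, 0.0], [0.0, 0.0, 0.0785], 0.0]]
```

>>> send_rows(
  steps=[
    [[0.0046, -0.0062, 0], [0, 0, 0.0698], 0.0],
    [[0.0089, -0.0114, 0], [0, 0, 0.1309], 0.0],
    [[0.0129, -0.0156, 0], [0, 0, 0.1833], 0.0],
    [[0.0164, -0.019, 0], [0, 0, 0.2269], 0.0],
    [[0.0193, -0.0216, 0], [0, 0, 0.2618], 0.0],
  ],
)

```text
time_s: 23.38
tool_pos: [0.5873, 0.2166, 0.0843]
tool_rot: [-179.9, -0.0, -69.1]
force: [0.3, 1.5, 1.2]
grip_width: 0.0148
```

>>> send_rows(
  steps=[
    [[0.0017, -0.0024, 0], [0, 0, 0.0262], 0.0],
    [[0.003, -0.0042, 0], [0, 0, 0.0471], 0.0],
    [[0.0041, -0.0056, 0], [0, 0, 0.0628], 0.0],
    [[0.0048, -0.0065, 0], [0, 0, 0.0733], 0.0],
    [[0.0052, -0.007, 0], [0, 0, 0.0785], 0.0],
  ],
)

```text
time_s: 23.8
tool_pos: [0.5953, 0.2145, 0.0843]
tool_rot: [-179.9, 0.0, -73.5]
force: [2.5, 4.8, 0.7]
grip_width: 0.0149
```

>>> send_rows(
  steps=[
    [[0, 0, 0], [0, 0, 0], 0.0],
    [[0, 0, 0], [0, 0, 0], 0.0],
    [[0, 0, 0], [0, 0, 0], 0.0],
    [[0, 0, 0], [0, 0, 0], 0.0],
    [[0, 0, 0], [0, 0, 0], 0.0],
  ],
)

```text
time_s: 24.22
tool_pos: [0.5955, 0.2145, 0.0843]
tool_rot: [-179.9, 0.0, -73.5]
force: [3.6, 4.0, 0.3]
grip_width: 0.0152
```

```bash
python3 - <<'E'
from h import *
p,r,o=cur(); y=o["tool_rot"][2];print(p,o["tool_rot"],o["force"],o["wrist_torque"],o["grip_width"],o["time_s"],o["qpos"])
v=p[:2]-np.array([.5612,.1084]);print(np.linalg.norm(v),np.degrees(np.arctan2(v[1],v[0])))
snap("side","14",(180,100,360,300),4); snap("top","14",(190,130,310,280),5); snap("wrist","14")
E
```

```text
[0.59545089 0.21445734 0.08430612] [-1.79862541e+02  1.17797881e-02 -7.34779072e+01] [3.61157062 4.01604811 0.3196639 ] [ 1.06760129 -0.6428812   0.26614739] 0.015195829178864136 24.2167 [   6.10722475   24.19960487  -35.89436088   92.20320415   15.00164383
   68.34067352 -106.41533895]
0.11145080521243736 72.10229660854739
```

View pics/side14.png

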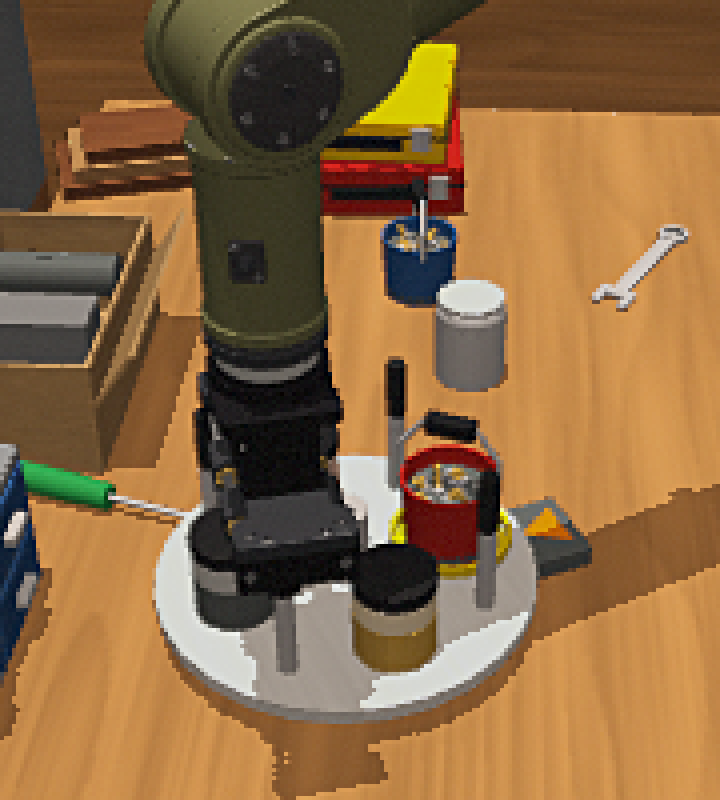

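View pics/top14.png

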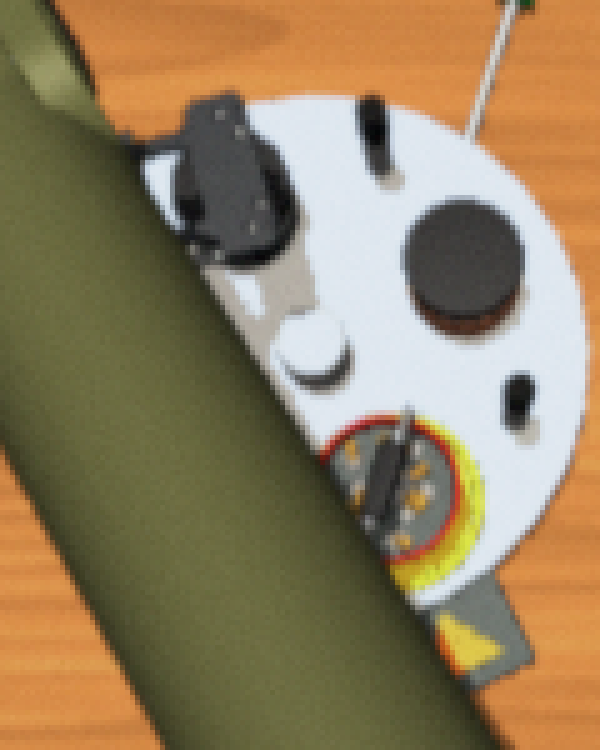

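View pics/wrist14.png

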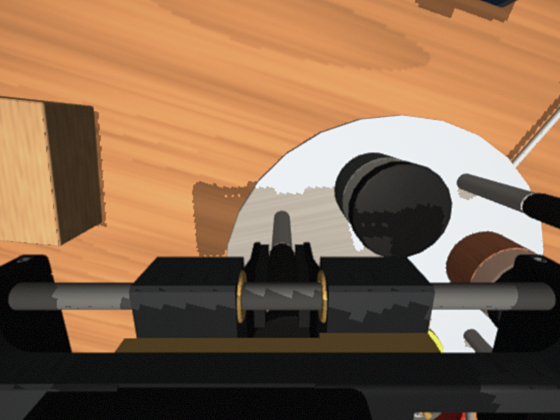

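The top view shows the brown jar's lid in full at about topz (465,258), i.e. (283,182). The berth lies by the tongue at (273,228). I'll measure the deck angle from several features.

```bash
cat >> h.py <<'E'
def fitc(p):
    A=np.c_[2*p,np.ones(len(p))]; x=np.linalg.lstsq(A,(p**2).sum(1),rcond=None)[0]; return x[:2],np.sqrt(x[2]+x[:2]@x[:2])
def hullon(c,m,z):
    cs,_=cv2.findContours(m.astype(np.uint8),cv2.RETR_EXTERNAL,cv2.CHAIN_APPROX_NONE); k=max(cs,key=cv2.contourArea)
    return np.array([onz(c,q,z)[:2] for q in cv2.convexHull(k)[:,0,:]])
E
python3 - <<'E'
from h import *
ax=np.array([.5606,.1075]); ang=lambda v:np.degrees(np.arctan2(v[1],v[0]))
t0=load("top0");t=load("top14");s=load("side14")
# axis: central knob in both? lids
for nm,c,box in (("t0",t0,(195,145,312,256)),("t14",t,(265,165,300,202))):
  for st,ce,m in blobs(c,(0,0,0),(179,110,78),box,300):
    q,r=fitc(hullon(c,m,.105)); print(nm,q.round(4),r.round(4),"ang",ang(q-ax).round(2),np.linalg.norm(q-ax).round(4))
# post top right (post adj) black blobs
for st,ce,m in blobs(t,(0,0,0),(179,110,78),(258,145,302,225),12):
  if st[4]<200: print("blob",st,ce)
# top: yellow berth outer right edge & red rim arc
m=blobs(t,(22,120,100),(35,255,255),(255,205,292,252),5)
for st,ce,_ in m: print("yel",st,ce)
# arc of ring outer edge: rightmost yellow px per row
hsv=cv2.cvtColor(t["pixels"],cv2.COLOR_RGB2HSV); Y=cv2.inRange(hsv,(22,120,100),(35,255,255)); 
pts=[]
for row in range(215,249):
    xs=np.where(Y[row,255:292])[0]
    if len(xs): pts.append((255+xs.max()+.5,row))
q,r=fitc(np.array([onz(t,x,.045)[:2] for x in pts])); print("ring top arc",q,r,ang(q-ax),np.linalg.norm(q-ax))
hs=cv2.cvtColor(s["pixels"],cv2.COLOR_RGB2HSV)
m=cv2.inRange(hs,(22,130,90),(35,255,255)); m[:200]=0;m[250:]=0;m[:,:270]=0;m[:,312]=0
ys,xs=np.where(m); ok=(xs<310); print("side yellow",xs[ok].min(),xs[ok].max(),ys[ok].min(),ys[ok].max(),"onz center?",onz(s,((xs[ok].min()+xs[ok].max())/2,(ys[ok].min()+ys[ok].max())/2),.045))
for st,ce,mm in blobs(s,(0,0,0),(179,110,70),(266,232,292,258),60): 
    q,r=fitc(hullon(s,mm,.105)); print("side lid",st,ce,q,r)
save(t,"t14z",(250,160,310,275),6.9); save(s,"s14z",(262,190,330,270),9)
E
```

```text
t0 [0.5835 0.0235] 0.0297 ang -74.76 0.0871
t0 [0.5373 0.1911] 0.0299 ang 105.59 0.0868
t0 [0.4753 0.0834] 0.0299 ang -164.2 0.0887
t14 [0.6014 0.0315] 0.0294 ang -61.74 0.0862
blob [262, 150, 6, 15, 58] [264.5, 156.12]
blob [291, 205, 6, 10, 42] [293.17, 209.62]
blob [264, 216, 9, 9, 51] [267.92, 220.84]
yel [268, 214, 19, 34, 161] [279.37, 235.03]
ring top arc [0.4848694  0.06513448] 0.04538601892890708 -150.77629837921936 0.08677535108804235
side yellow 277 307 216 244 onz center? [0.48539113 0.06019832 0.045     ]
side lid [266, 232, 26, 22, 338] [276.98, 243.41] [0.52494479 0.18503933] 0.04189990087135869
```

View pics/s14z.png

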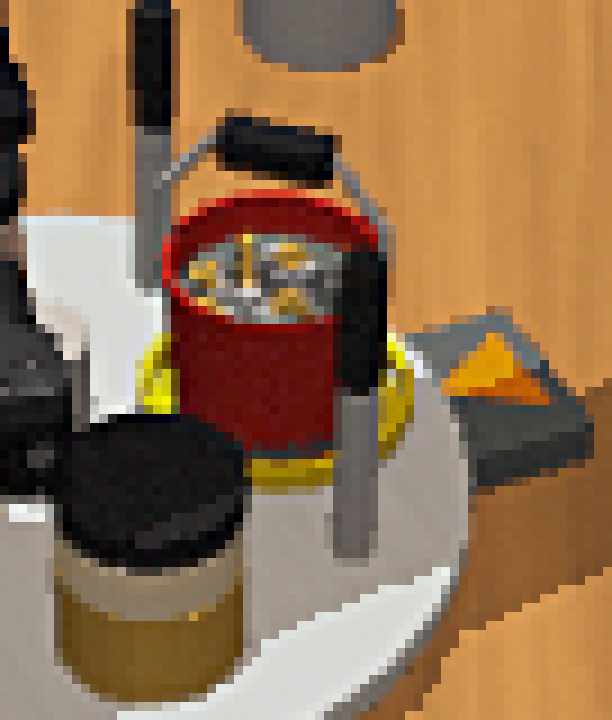

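View pics/t14z.png

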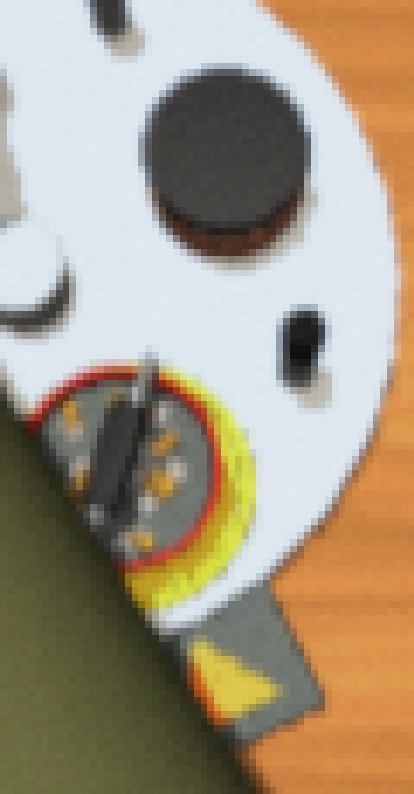

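From the brown lid, the berth now stands at -151.7° (the ring arc says -150.8°), while front is about -154°. About 2.3° more clockwise is needed, with 1 mm of outward relief for the 5 N radial load.

>>> send_rows(
  steps=[
    [[0.0003, -0.0008, 0], [0, 0, 0.008], 0.0],
    [[0.0007, -0.0018, 0], [0, 0, 0.018], 0.0],
    [[0.001, -0.003, 0], [0, 0, 0.028], 0.0],
    [[0.0014, -0.0038, 0], [0, 0, 0.036], 0.0],
    [[0.0015, -0.0042, 0], [0, 0, 0.04], 0.0],
  ],
)

```text
time_s: 24.78
tool_pos: [0.5999, 0.2129, 0.0843]
tool_rot: [-179.9, -0.1, -75.9]
force: [2.4, 4.3, 3.1]
grip_width: 0.015
```

>>> send_rows(
  steps=[
    [[0, 0, 0], [0, 0, 0], 0.0],
    [[0, 0, 0], [0, 0, 0], 0.0],
    [[0, 0, 0], [0, 0, 0], 0.0],
    [[0, 0, 0], [0, 0, 0], 0.0],
    [[0, 0, 0], [0, 0, 0], 0.0],
  ],
  grip_force=40,
)

```text
time_s: 25.2
tool_pos: [0.6, 0.2129, 0.0843]
tool_rot: [-179.9, -0.1, -75.8]
force: [3.2, 4.5, 1.8]
grip_width: 0.0148
```

```bash
cat > m.py <<'E'
from h import *
import sys
tag=sys.argv[1]
p,r,o=cur(); print(p,o["tool_rot"],o["force"],o["wrist_torque"],o["grip_width"],o["time_s"])
ax=np.array([.5606,.1075]); ang=lambda v:np.degrees(np.arctan2(v[1],v[0]))
t=snap("top",tag,(250,160,310,275),6.9); s=snap("side",tag,(262,190,330,270),9)
for st,ce,m in blobs(t,(0,0,0),(179,110,78),(262,163,303,204),300):
    q,rr=fitc(hullon(t,m,.105)); print("lid",q.round(4),rr.round(4),"berth=",(ang(q-ax)-90).round(2))
hsv=cv2.cvtColor(t["pixels"],cv2.COLOR_RGB2HSV); Y=cv2.inRange(hsv,(22,120,100),(35,255,255)); pts=[]
for row in range(215,247):
    xs=np.where(Y[row,255:290])[0]
    if len(xs): pts.append((255+xs.max()+.5,row))
q,rr=fitc(np.array([onz(t,x,.045)[:2] for x in pts])); print("ring",q,rr,ang(q-ax))
E
python3 m.py 15
```

```text
[0.59998311 0.21294131 0.08429774] [-1.79910474e+02 -6.88670504e-02 -7.58098524e+01] [3.16582286 4.47835171 1.81843728] [ 0.92446031 -0.57035065  0.17825634] 0.014823413587899108 25.2
lid [0.5984 0.0294] 0.0295 berth= -154.18
ring [0.48332115 0.07035738] 0.046728642686122514 -154.32961476907042
```

View pics/top15.png

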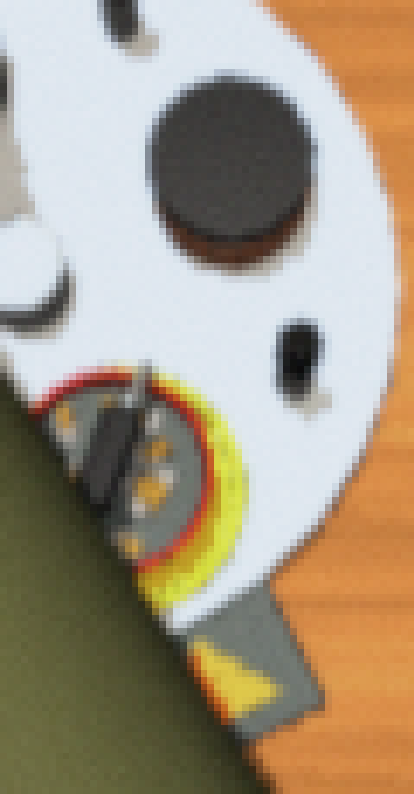

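The berth is at -154.2° (lid) and -154.3° (ring arc), against a front of about -154°. One last steadiness and whole-scene check.

>>> send_rows(
  steps=[
    [[0, 0, 0], [0, 0, 0], 0.0],
    [[0, 0, 0], [0, 0, 0], 0.0],
    [[0, 0, 0], [0, 0, 0], 0.0],
    [[0, 0, 0], [0, 0, 0], 0.0],
    [[0, 0, 0], [0, 0, 0], 0.0],
  ],
)

```text
time_s: 25.72
tool_pos: [0.6, 0.2129, 0.0843]
tool_rot: [-179.9, -0.1, -75.8]
force: [3.3, 4.7, 2.6]
grip_width: 0.0148
```

```bash
python3 m.py 16; python3 -c "
from h import *
save(load('side16'),'side16f')"
```

```text
[0.60000171 0.21288339 0.08428555] [-1.79910403e+02 -7.21342687e-02 -7.58118712e+01] [3.3199157  4.73048    2.56076517] [ 0.96808318 -0.62541627  0.21385667] 0.014812831546657601 25.7167
lid [0.5979 0.0293] 0.0297 berth= -154.48
ring [0.48332115 0.07035738] 0.046728642686122514 -154.32961476907042
```

View pics/side16f.png

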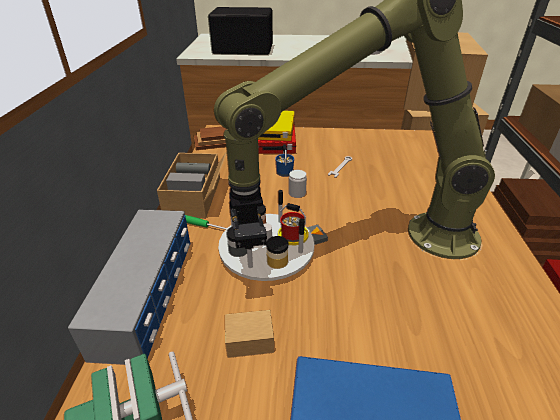

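The side view shows the pail upright at (292,226), facing the arrow. The bystanders it shows are where they were, and the arm is still, holding the post.

```bash
python3 -c "
from cell import env
print(env.sign_off())"
```

```text
the job is handed in; nothing more can be done
None
```

The red pail is upright in the yellow berth and released. The carousel is turned about 170° clockwise so that berth faces the arrow. The arm is holding post 1 still with a 40 N grip, and I handed the job in at about 26 s.

- **Facing the arrow:** the berth measured -154.2° to -154.5° from the jar lid and -154.3° from the ring. The front is about -154°, taken from the tongue's edges and end, which ranged from -153.2° to -154.7°. The arrow triangle alone gave -155.6°, so the two could disagree by about 1°.
- **Holding still:** the tool pose did not change over the last half second. The grip opening on the post was 14.8 mm. A steady side load of about 6 N remained on the tool.
- **First grasp missed:** the real fingertips sit about 30 mm behind the reported TCP, so the fingers closed above the pail's handle without touching it. I corrected the heights from the camera views and the second grasp held.
- **Other things on the bench:** the last side view shows the blue pail, tin, wrench, screwdriver and carton where they were. The tape was hidden behind the arm then, but it looked in place in an earlier view during the turn. I compared these by eye only.

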